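# Hang the carved panels on the snap-hook rail for lacquering

## Task

Get the carved panels ready for lacquering: take the retaining bar off the slotted rack and lay it on the bench, then slide each panel straight up out of its slot and clip its wire loop onto a snap hook of the hanging rail, one panel to a hook, pushing the loop down past the sprung latch until the latch snaps shut behind it and the panel hangs free. When the rack is empty, lay the bar back in its two notches; do not let a panel fall over, and leave the other things on the bench where they are.

Things in the scene. Friction and masses are not known exactly. Their poses are not given: they have to be found in the camera images.
- rack: plywood slotted rack, fixed, 216 x 168 mm; origin under its centre. 4 slots along its x, at -72, -24, 24, 72 mm: panels stand on its floor (z 12), side edges in 13 mm grooves of two cheeks (|y| 60 to 84, tops at z 75). End plates at |x| 96 to 108, 80 high; on each a post (y -76 to -16) with a notch for the bar: 26 wide, centred at y -46, floor at z 133, post top z 151
- bar: retaining bar, dark hardwood, 232 (its x) x 20 x 20 mm, 90 g, origin at its centre; any long face may be down. It starts home in the rack's two notches, along the rack's x: centre at about x 0, y -46, z 143 mm in the rack's frame, 3 mm above the panels' top edges, so it keeps the panels in. Gaps between panels allow a grip at its middle
- rail: dark steel hanging rail, fixed: a 30 x 30 mm square bar, 500 mm along its y, top 189 mm above the bench, on two end legs (y = +-236 mm). Origin on the bench under the bar's middle. Three steel snap hooks, 170 mm apart, on its -x side (towards the robot), noses 90 mm in front of the bar's middle. The bench in front of it, towards the robot, is mostly clear
- panel1: thin carved wooden panel, 140 wide (y) x 118 high (z) x 10 thick (x), 130 g, both faces alike, a wire loop on the middle of its top edge. Origin at the centre of its bottom edge. Starts upright in a slot of the rack (any of the 4), axes as the rack's, top edge 130 mm above the bench. 2 or 3 of the 4 panels are present
- panel1_loop (a point): wire centre at the peak of panel 1's loop, 55 mm above the panel's top edge, axes as the panel's. Steel wire 6 mm thick in the panel's plane: legs at y = +-22 mm, straight up to 32 mm, then sloping in to the peak like a pointed arch; 52 mm clear height inside
- panel2: thin carved wooden panel, 140 wide (y) x 118 high (z) x 10 thick (x), 130 g, both faces alike, a wire loop on the middle of its top edge. Origin at the centre of its bottom edge. Starts upright in a slot of the rack (any of the 4), axes as the rack's, top edge 130 mm above the bench. 2 or 3 of the 4 panels are present
- panel2_loop (a point): wire centre at the peak of panel 2's loop, 55 mm above the panel's top edge, axes as the panel's. Steel wire 6 mm thick in the panel's plane: legs at y = +-22 mm, straight up to 32 mm, then sloping in to the peak like a pointed arch; 52 mm clear height inside
- panel3: thin carved wooden panel, 140 wide (y) x 118 high (z) x 10 thick (x), 130 g, both faces alike, a wire loop on the middle of its top edge. Origin at the centre of its bottom edge. Starts upright in a slot of the rack (any of the 4), axes as the rack's, top edge 130 mm above the bench. 2 or 3 of the 4 panels are present
- panel3_loop (a point): wire centre at the peak of panel 3's loop, 55 mm above the panel's top edge, axes as the panel's. Steel wire 6 mm thick in the panel's plane: legs at y = +-22 mm, straight up to 32 mm, then sloping in to the peak like a pointed arch; 52 mm clear height inside
- panel4: thin carved wooden panel, 140 wide (y) x 118 high (z) x 10 thick (x), 130 g, both faces alike, a wire loop on the middle of its top edge. Origin at the centre of its bottom edge. Starts upright in a slot of the rack (any of the 4), axes as the rack's, top edge 130 mm above the bench. 2 or 3 of the 4 panels are present
- panel4_loop (a point): wire centre at the peak of panel 4's loop, 55 mm above the panel's top edge, axes as the panel's. Steel wire 6 mm thick in the panel's plane: legs at y = +-22 mm, straight up to 32 mm, then sloping in to the peak like a pointed arch; 52 mm clear height inside
- hook1 (a point): snap hook of 8 mm rod, axes as the rail's. Point: on the rod's centreline where its level bottom (z = 0, running back to the rail) meets the nose line x = 0; 193 mm above the bench. Nose: x -4 to 4 (tip leans to -7), top at z 34. Back post at x 48. A loop goes on over the nose from the front (-x), then down behind it (wire centre x 8 to 14); it rests with its peak at z about 8 mm
- latch1 (a joint): sprung latch of hook 1, a 5 mm rod from its hinge (x 42, z 57 mm in the hook's frame) sloping down to the inside of the nose (x 7, z 28). 0 = shut; grows to 0.9 as it is pushed down into the hook. A loop pushed down just behind the nose passes it at about 0.3 to 0.5; the spring (1.5 to 3 N at its end) then shuts it
- hook2 (a point): snap hook of 8 mm rod, axes as the rail's. Point: on the rod's centreline where its level bottom (z = 0, running back to the rail) meets the nose line x = 0; 193 mm above the bench. Nose: x -4 to 4 (tip leans to -7), top at z 34. Back post at x 48. A loop goes on over the nose from the front (-x), then down behind it (wire centre x 8 to 14); it rests with its peak at z about 8 mm
- latch2 (a joint): sprung latch of hook 2, a 5 mm rod from its hinge (x 42, z 57 mm in the hook's frame) sloping down to the inside of the nose (x 7, z 28). 0 = shut; grows to 0.9 as it is pushed down into the hook. A loop pushed down just behind the nose passes it at about 0.3 to 0.5; the spring (1.5 to 3 N at its end) then shuts it
- hook3 (a point): snap hook of 8 mm rod, axes as the rail's. Point: on the rod's centreline where its level bottom (z = 0, running back to the rail) meets the nose line x = 0; 193 mm above the bench. Nose: x -4 to 4 (tip leans to -7), top at z 34. Back post at x 48. A loop goes on over the nose from the front (-x), then down behind it (wire centre x 8 to 14); it rests with its peak at z about 8 mm
- latch3 (a joint): sprung latch of hook 3, a 5 mm rod from its hinge (x 42, z 57 mm in the hook's frame) sloping down to the inside of the nose (x 7, z 28). 0 = shut; grows to 0.9 as it is pushed down into the hook. A loop pushed down just behind the nose passes it at about 0.3 to 0.5; the spring (1.5 to 3 N at its end) then shuts it
- mallet: round carver's mallet standing on its head, 82 mm across, 210 mm tall; to be left alone (origin at its underside)
- wax_tin: round tin 84 mm across, 45 mm tall; to be left alone (origin at its underside)
- sanding_block: cork sanding block 110 x 62 x 33 mm; to be left alone (origin at its underside)
- gouge1: carving gouge lying flat, 230 mm long, wooden handle 28 mm thick; to be left alone (origin at its underside)
- gouge2: carving gouge lying flat, 210 mm long, wooden handle 28 mm thick; to be left alone (origin at its underside)
- mug: white mug 80 mm across, 90 mm tall; to be left alone (origin at its underside)
- brush: flat brush lying flat, 220 mm long; to be left alone (origin at its underside)

How it is judged:
On the way, in this order (a step that is already met when the one before it is completed fails the run):
1. the retaining bar is off the rack and lies on the bench (height (world z) of bar below 0.016 m and linear speed of bar below 0.03 m/s and contact force between the fingers and bar below 0.1 N), for 0.2 s.
2. every panel hangs on a hook of its own with the latch shut and the fingers off it (((x of panel1_loop in the frame of hook1 between 0.003 and 0.045 m and y of panel1_loop in the frame of hook1 between -0.015 and 0.015 m and z of panel1_loop in the frame of hook1 between 0.003 and 0.018 m) or (x of panel1_loop in the frame of hook2 between 0.003 and 0.045 m and y of panel1_loop in the frame of hook2 between -0.015 and 0.015 m and z of panel1_loop in the frame of hook2 between 0.003 and 0.018 m) or (x of panel1_loop in the frame of hook3 between 0.003 and 0.045 m and y of panel1_loop in the frame of hook3 between -0.015 and 0.015 m and z of panel1_loop in the frame of hook3 between 0.003 and 0.018 m)) and ((x of panel2_loop in the frame of hook1 between 0.003 and 0.045 m and y of panel2_loop in the frame of hook1 between -0.015 and 0.015 m and z of panel2_loop in the frame of hook1 between 0.003 and 0.018 m) or (x of panel2_loop in the frame of hook2 between 0.003 and 0.045 m and y of panel2_loop in the frame of hook2 between -0.015 and 0.015 m and z of panel2_loop in the frame of hook2 between 0.003 and 0.018 m) or (x of panel2_loop in the frame of hook3 between 0.003 and 0.045 m and y of panel2_loop in the frame of hook3 between -0.015 and 0.015 m and z of panel2_loop in the frame of hook3 between 0.003 and 0.018 m)) and ((x of panel3_loop in the frame of hook1 between 0.003 and 0.045 m and y of panel3_loop in the frame of hook1 between -0.015 and 0.015 m and z of panel3_loop in the frame of hook1 between 0.003 and 0.018 m) or (x of panel3_loop in the frame of hook2 between 0.003 and 0.045 m and y of panel3_loop in the frame of hook2 between -0.015 and 0.015 m and z of panel3_loop in the frame of hook2 between 0.003 and 0.018 m) or (x of panel3_loop in the frame of hook3 between 0.003 and 0.045 m and y of panel3_loop in the frame of hook3 between -0.015 and 0.015 m and z of panel3_loop in the frame of hook3 between 0.003 and 0.018 m)) and ((x of panel4_loop in the frame of hook1 between 0.003 and 0.045 m and y of panel4_loop in the frame of hook1 between -0.015 and 0.015 m and z of panel4_loop in the frame of hook1 between 0.003 and 0.018 m) or (x of panel4_loop in the frame of hook2 between 0.003 and 0.045 m and y of panel4_loop in the frame of hook2 between -0.015 and 0.015 m and z of panel4_loop in the frame of hook2 between 0.003 and 0.018 m) or (x of panel4_loop in the frame of hook3 between 0.003 and 0.045 m and y of panel4_loop in the frame of hook3 between -0.015 and 0.015 m and z of panel4_loop in the frame of hook3 between 0.003 and 0.018 m)) and distance between panel1_loop and panel2_loop above 0.1 m and distance between each of panel1_loop, panel2_loop and panel3_loop above 0.1 m and distance between each of panel1_loop, panel2_loop, panel3_loop and panel4_loop above 0.1 m and value of joint each of latch1, latch2, latch3 below 0.08 rad and contact force between the fingers and panel1 below 0.1 N and contact force between the fingers and panel2 below 0.1 N and contact force between the fingers and panel3 below 0.1 N and contact force between the fingers and panel4 below 0.1 N), for 0.3 s.
At the end, for the whole second after the job is handed in: every panel hangs upright (0.25 rad) and still by its loop at the bottom of a hook of its own (3 to 18 mm above its centreline, 15 mm sideways), all latches shut (0.08 rad); the bar lies in both notches, any long face down (15 mm lengthwise, 6 mm sideways, 0.06 rad), still; nothing held (all of step 2 and angle between each of panel1, panel2, panel3, panel4's own z axis and vertical below 0.25 rad and linear speed of each of panel1, panel2, panel3, panel4 below 0.05 m/s and x of bar in the frame of rack between -0.015 and 0.015 m and y of bar in the frame of rack between -0.052 and -0.04 m and z of bar in the frame of rack between 0.139 and 0.148 m and angle between the x axis of bar and the x axis of rack, either way round below 0.06 rad and linear speed of bar below 0.02 m/s and contact force between the fingers and bar below 0.1 N); the robot touches nothing.
It fails at once if a panel falls over (angle between any of panel1, panel2, panel3, panel4's own z axis and vertical above 1 rad).
It fails at once if another thing on the bench is knocked away (30 mm) (distance of any of mallet, wax_tin, sanding_block, gouge1, gouge2, mug, brush from where it was at the start of the episode above 0.03 m).
Of panel1, panel2, panel3, panel4 only 2 to 3 are there at a start; the rules pass over those that are not, and their reading is None.
At some moment in a run one of bar may be knocked a few centimetres aside while the robot is not near it.
It also fails if it takes over 210 s, if anything falls off the work surface, if the arm or the gripper's body presses on something with over 40 N, if the wrist force passes 120 N, or if a joint passes its speed limit or range.

## Robot

A 7-joint arm with a two-finger parallel gripper is mounted at the origin on the work surface. World frame = base frame: x ahead of the robot, y to its left, z up, the work surface at z = 0. Lengths are in m, angles in rad, forces in N, time in s.
With the tool pointing down it reaches from about 0.4 to 0.85 m from the base axis. Payload 10.4 kg.
Tool frame: the origin (TCP) lies midway between the tips of the shut fingers; the grasp point (between the pads) lies 19 mm behind it (manip.grasp_offset is the distance from the TCP to the grasp point, in m); z points along the fingers, y is the line along which they close (so a half turn about z gives the same grasp; the last joint's range is limited). The gripper opens to 85 mm and grips with 20 to 120 N. Pads are 22 mm wide; open, the fingers measure 114 mm over their backs; the gripper's body (76 mm by 85 mm) begins 54 mm behind the grasp point. The pads swing forward as they close: fully open they stand 13 mm farther back than shut.
Start: joints at [-1.195, 0.332, -0.065, 1.46, 0.022, 1.35, -0.088], TCP at [0.243, 0.576, 0.231] pointing down, gripper open.
Joint ranges: [-2.6, 2.6], [-0.5, 2.12], [-1.47, 1.34], [0.16, 2.42], [-1.27, 4.41], [0.06, 2.06], [-2.6, 2.6]. Speed limits (rad/s): [2.22, 2.22, 2.79, 2.79, 3.14, 3.14, 3.14].

## Interface

Orientations are given as a unit quaternion [x, y, z, w].
In Python, from workcell import manip gives the robot as it stands.
- The arm moves only by the tool jog_arm, called by a JSON object that holds its "method" and its "body", one argument or row to a line. Schema: {"type":"object","properties":{"plan":{"type":"array","items":{"type":"array","items":{"type":"number"},"minItems":7,"maxItems":7},"minItems":1,"maxItems":20},"grip_n":{"type":"number"},"only":{"type":"string"},"quiet":{"type":"boolean"},"lines":{"type":"string"}},"required":["plan"],"additionalProperties":false}. plan is a list of rows, 1 to 20 of them, each of 7 numbers: a rotation vector rx, ry, rz in rad, then dx, dy, dz in m, then the opening from 0.0 (shut) to 1.0 (fully open); each row is the pose to reach, as a shift and turn from the pose commanded when the call began, along the tool's axes at that moment; what a row does not reach only later rows make up. A row lasts 1/8 s, in which the tool goes at most 0.0625 m and 0.188 rad, less where a joint would pass 70% of its speed; a pose out of reach is approached as far as the arm can. The fingers move at their own pace and stop on an object; grip_n is the grip in N (left out, the last holds). Time passes only in rows, so rows that do not move let the fingers close. The tool returns the time, the measured TCP pose, the force, the opening and the grip force at its end. only (a regular expression) keeps the lines of the reply that match it, lines (a string "A,B") keeps lines A to B, and quiet returns only ok. Input that does not fit is refused with a message, and nothing moves.
- manip.get_obs(): the state, without advancing time (a new reading comes with each control period).
- manip.camera(name): name is "scene" or "top"; returns the picture (400x640x3 uint8, blue, green, red); there is no depth.
- manip.calibration(name): a dict with "fx", "fy", "cx", "cy" (pixels), "k1" (the pictures are not rectified: a ray, as slopes to the right and down, at radius r is drawn at 1 + k1 r^2 times it, then the intrinsics apply), "world_from_camera" (4x4, takes a point from camera to world coordinates). Camera axes: x right, y up, looking along -z (the intrinsics and any distortion apply to the point x, -y, -z); pixel columns grow to the right and rows downward; lengths in m; the calibration is good to about 2 mm. A picture is of the moment at which its call begins. calibration takes no time and is no camera call.
- manip.hand_in(): hands the job in; it is judged then, once.
The state is a dict: "clock": time; "joint_pos": joint angles; "joint_velocities": joint speeds; "tau": joint torques, N m; "position": TCP position; "ee_rot": TCP orientation; "ft_force": force on the tool from outside, world axes, zero at the start; "torque": the same for the moment, N m; "grip_width": opening from 0.0 (shut) to 1.0 (fully open); "grasp_force": force on a finger pad.
Only numpy, scipy, OpenCV 4.12 (cv2) and the standard library are available. Lean on these libraries where they do the work, as an engineer would, in place of code of your own. Each camera call takes 0.05 s, during which the arm holds its last target. There are 200 camera calls.

## Working session

There is one attempt and no reset: what is moved stays moved. The work goes in short steps, Python scripts to look and compute and a tool call to move; the robot and the scene stay as the last step left them, time stands still between calls to the robot, and variables do not carry over. Pictures are saved under pics/ and viewed, at most 16 in all, crops included, and the job is handed in when it is done.

```bash
ls; mkdir -p pics
```

Run:
```python
from workcell import manip
import cv2
o=manip.get_obs();print({k:o[k] for k in('clock','position','ee_rot','grip_width')},manip.grasp_offset)
for n in('scene','top'):
    cv2.imwrite(f'pics/{n}0.png',manip.camera(n));c=manip.calibration(n);print(n,c)
```

```text
pics
workcell.py
{'clock': 0.0, 'position': array([0.24254187, 0.57562366, 0.23053881]), 'ee_rot': array([ 1.98064544e-01,  9.80188731e-01, -6.89719794e-04, -1.09727600e-04]), 'grip_width': 1.001316773843665} 0.0187
scene {'fx': 388.58453769396294, 'fy': 388.58453769396294, 'cx': 325.9855142169089, 'cy': 193.2735062152578, 'k1': -0.07006706127789626, 'world_from_camera': array([[-0.66085791, -0.56634522,  0.49246311,  1.19702023],
       [ 0.7503862 , -0.48664113,  0.44732647,  0.64996246],
       [-0.0136884 ,  0.66515675,  0.74657827,  1.15312548],
       [ 0.        ,  0.        ,  0.        ,  1.        ]])}
top {'fx': 416.2973409184979, 'fy': 416.2973409184979, 'cx': 322.9734650957073, 'cy': 200.02115942505867, 'k1': -0.09022498169529423, 'world_from_camera': array([[-0.02924515,  0.98554652, -0.16686153,  0.33425198],
       [-0.99954835, -0.02998884, -0.00193846,  0.02907509],
       [-0.00691443,  0.16672948,  0.98597843,  1.32310794],
       [ 0.        ,  0.        ,  0.        ,  1.        ]])}
```

View pics/scene0.png

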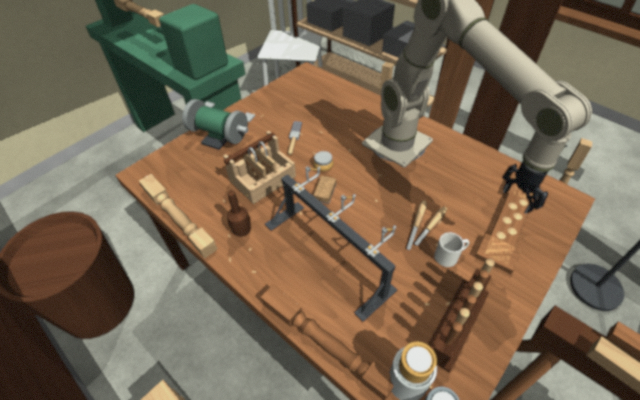

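View pics/top0.png

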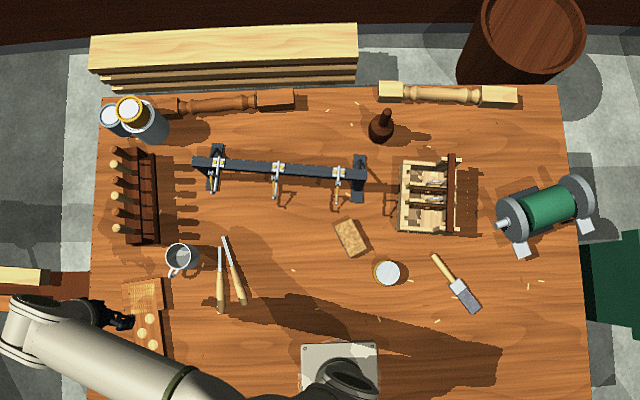

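Top view: rack about (430,197) with the bar at its right (col ~452), so rack axes are close to world axes. The rail runs from (205,163) to (360,172), hooks at about (217,160), (278,166), (338,173). I'll zoom in on both.

Create h.py:
```python
import numpy as np,cv2
from scipy.spatial.transform import Rotation as R
from workcell import manip
C={n:manip.calibration(n) for n in('scene','top')}
def ray(n,u,v):
    c=C[n];K=np.array([[c['fx'],0,c['cx']],[0,c['fy'],c['cy']],[0,0,1.]])
    p=cv2.undistortPoints(np.array([[[u,v]]],float),K,np.array([c['k1'],0,0,0.]))[0,0]
    T=c['world_from_camera'];return T[:3,3],T[:3,:3]@np.array([p[0],-p[1],-1])
def onz(n,u,v,z):
    o,d=ray(n,u,v);return o+d*(z-o[2])/d[2]
def tri(a,b):
    o1,d1=ray('scene',*a);o2,d2=ray('top',*b)
    s=np.linalg.lstsq(np.c_[d1,-d2],o2-o1,rcond=None)[0]
    p,q=o1+d1*s[0],o2+d2*s[1];return (p+q)/2,np.linalg.norm(p-q)
def proj(n,P):
    c=C[n];T=np.linalg.inv(c['world_from_camera']);q=T[:3,:3]@np.array(P)+T[:3,3]
    x,y=q[0]/-q[2],-q[1]/-q[2];f=1+c['k1']*(x*x+y*y);return np.array([c['fx']*x*f+c['cx'],c['fy']*y*f+c['cy']])
def crop(n,u0,v0,w,h,s,name):
    im=manip.camera(n);k=cv2.resize(im[v0:v0+h,u0:u0+w],None,fx=s,fy=s,interpolation=cv2.INTER_CUBIC)
    for u in range((u0+9)//10*10,u0+w,10): cv2.putText(k,str(u),((u-u0)*s,8),0,.3,(0,255,255));cv2.line(k,((u-u0)*s,10),((u-u0)*s,14),(0,255,255))
    for v in range((v0+9)//10*10,v0+h,10): cv2.putText(k,str(v),(0,(v-v0)*s),0,.3,(0,255,255))
    cv2.imwrite('pics/'+name+'.png',k)
def tool(p):
    "world target -> delta in current tool axes (down pose)"
    o=manip.get_obs();return R.from_quat(o['ee_rot']).inv().apply(np.array(p)-o['position']).round(4)
```

Run:
```python
from h import *
a=manip.camera('top');b=manip.camera('scene')
def g(im,u0,v0,w,h,s):
    k=cv2.resize(im[v0:v0+h,u0:u0+w],None,fx=s,fy=s,interpolation=cv2.INTER_CUBIC)
    for u in range(-(-u0//10)*10,u0+w,10): cv2.putText(k,str(u),((u-u0)*s,8),0,.3,(0,255,255));cv2.line(k,((u-u0)*s,10),((u-u0)*s,14),(0,255,255))
    for v in range(-(-v0//10)*10,v0+h,10): cv2.putText(k,str(v),(0,(v-v0)*s),0,.3,(0,255,255))
    return k
k=np.zeros((600,800,3),np.uint8)
p=g(a,390,148,80,98,6);k[:588,:480]=p
q=g(b,222,128,80,74,4);k[:296,480:800]=q
cv2.imwrite('pics/rack.png',k)
k=np.zeros((600,800,3),np.uint8)
p=g(a,190,140,195,75,4);k[:300,:780]=p
q=g(b,275,160,140,74,4);k[304:600,:560]=q
cv2.imwrite('pics/rail.png',k)
```

```text
(no output)
```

View pics/rack.png

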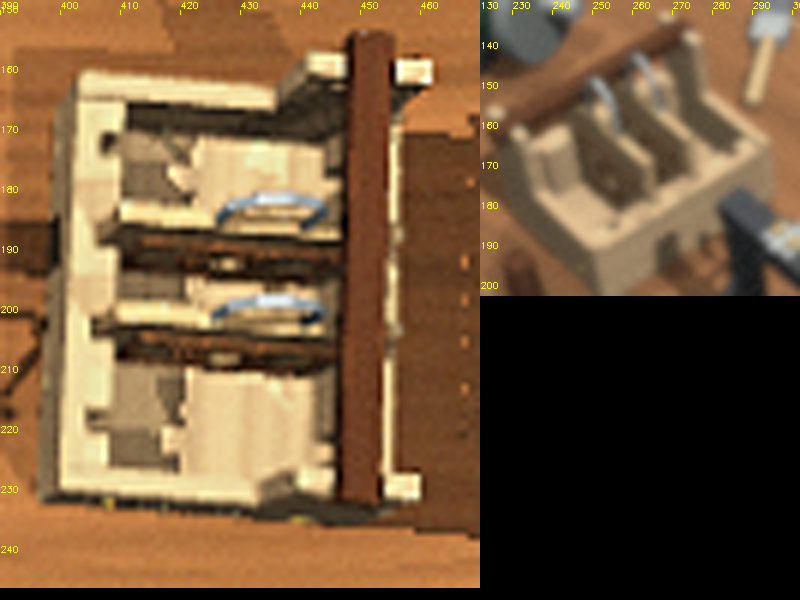

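View pics/rail.png

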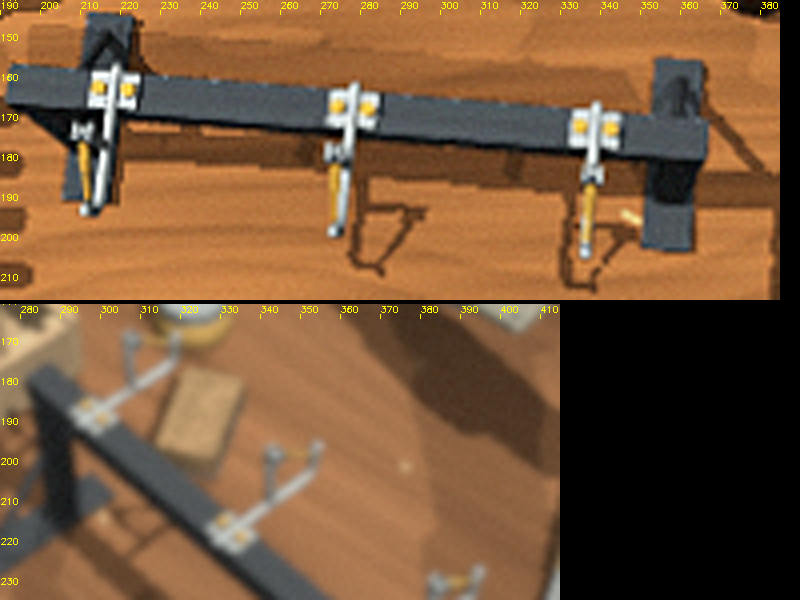

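Two panels are present, in slots x=-24 and +24 (loops at top px (435,184) and (434,199)). The bar runs from (452,153) to (450,231). Nose tips are at about top (212,192.5), (273,198), (336,203) and scene (394,226), (354,195), (318,169).

Run:
```python
from h import *
np.set_printoptions(precision=4,suppress=True)
for s,t in (((394.5,226),(212,192.7)),((354,195),(273,198)),((318.4,169),(335.8,203.3))):
    print('nose',*tri(s,t))
# sub pixel nose: vectors
for u,v in((211.8,161.5),(277,166),(338.5,171.5)): print('hookbase z189',onz('top',u,v,.197))
print('bar ends z153',onz('top',451.6,153,.153),onz('top',450,231.2,.153))
for n,(u0,v0,w,h) in (('top',(390,140,80,105)),('scene',(222,128,70,60))):
    im=manip.camera(n)[v0:v0+h,u0:u0+w]; hsv=cv2.cvtColor(im,cv2.COLOR_BGR2HSV)
    b,g,r=[im[...,i].astype(int) for i in range(3)]
    m=((r-b>25)&(r<130)&(g<r*.62)).astype(np.uint8)
    _,l,st,ce=cv2.connectedComponentsWithStats(m);i=1+st[1:,4].argmax();ys,xs=np.nonzero(l==i)
    print(n,st[i]+[u0,v0,0,0,0],[ (p+[u0,v0]).round(1).tolist() for p in cv2.boxPoints(cv2.minAreaRect(np.c_[xs,ys].astype(np.float32)))])
# loops: peak top
for s,t in (((249.5,152.),(434.3,198.5)),((260,146),(435.2,182))): print(tri(s,t))
for t,z in (((434.3,199),.185),((435.2,182),.185)): print(onz('top',*t,z))
# post tops / end plates corners z.151
for t in((440,157.5),(459,157.5),(444,229),(457.5,228.5)):print('post',onz('top',*t,.151))
for t in((403,160),(399.5,230.5)):print('endplate corner z80',onz('top',*t,.08))
```

```text
nose [0.549  0.3327 0.2226] 0.0028308701773867937
nose [0.5302 0.1652 0.2225] 0.00044614775973936905
nose [ 0.5121 -0.0037  0.2164] 0.00179855879672929
hookbase z189 [0.6442 0.3407 0.197 ]
hookbase z189 [0.6249 0.1566 0.197 ]
hookbase z189 [ 0.6038 -0.0142  0.197 ]
bar ends z153 [ 0.6605 -0.3494  0.153 ] [ 0.4317 -0.3259  0.153 ]
top [442 153  14  79 567] [[440.9, 230.9], [443.0, 152.7], [455.1, 153.1], [453.0, 231.2]]
scene [268 138   1   1   1] [[268.0, 138.0], [268.0, 138.0], [268.0, 138.0], [268.0, 138.0]]
(array([ 0.5457, -0.3114,  0.1306]), np.float64(0.04428228505850644))
(array([ 0.5577, -0.2708,  0.2032]), np.float64(0.02209955068577116))
[ 0.5203 -0.2789  0.185 ]
[ 0.5686 -0.2851  0.185 ]
post [ 0.6483 -0.3144  0.151 ]
post [ 0.6468 -0.3709  0.151 ]
post [ 0.4387 -0.3097  0.151 ]
post [ 0.4388 -0.3488  0.151 ]
endplate corner z80 [ 0.6624 -0.2191  0.08  ]
endplate corner z80 [ 0.445  -0.1951  0.08  ]
```

Run:
```python
from h import *
np.set_printoptions(precision=4,suppress=True)
print(tri((250.5,147.7),(434.7,180.8)),tri((261.2,142.2),(434.9,197.8)))
def rk(x,y,z,c=(.548,-.2915),a=-.106):
    return [c[0]+x*np.cos(a)-y*np.sin(a),c[1]+x*np.sin(a)+y*np.cos(a),z]
for q in((24,0,185),(-24,0,185),(24,-22,130),(24,22,130),(24,70,130),(-24,70,130),(116,-56,153),(-116,-36,133),(116,-36,153),(108,84,80),(-108,84,80),(-108,84,0)):
    P=rk(*[i/1e3 for i in q]);print(q,np.array(P),proj('top',P).round(1),proj('scene',P).round(1))
```

```text
(array([ 0.5736, -0.2858,  0.1915]), np.float64(0.008865067577095086)) (array([ 0.5251, -0.2824,  0.1887]), np.float64(0.006324726839448339))
(24, 0, 185) [ 0.5719 -0.294   0.185 ] [438.3 180.8] [250.8 148.1]
(-24, 0, 185) [ 0.5241 -0.289   0.185 ] [437.8 197.5] [261.2 142.3]
(24, -22, 130) [ 0.5695 -0.3159  0.13  ] [440.7 185.3] [249.8 156. ]
(24, 22, 130) [ 0.5742 -0.2722  0.13  ] [425.9 184.2] [256.4 161.7]
(24, 70, 130) [ 0.5793 -0.2244  0.13  ] [409.7 182.9] [263.8 168.1]
(-24, 70, 130) [ 0.5315 -0.2194  0.13  ] [409. 199.] [274. 162.]
(116, -56, 153) [ 0.6574 -0.3595  0.153 ] [455.1 153.9] [223.8 158.5]
(-116, -36, 133) [ 0.4288 -0.315   0.133 ] [444.3 233. ] [276.  137.5]
(116, -36, 153) [ 0.6595 -0.3396  0.153 ] [448.3 153.4] [226.6 161.2]
(108, 84, 80) [ 0.6643 -0.2194  0.08  ] [403.  159.4] [249.8 190.3]
(-108, 84, 80) [ 0.4495 -0.1965  0.08  ] [399.9 229. ] [294.3 162.8]
(-108, 84, 0) [ 0.4495 -0.1965  0.    ] [395.5 231.5] [295.7 176.8]
```

Add to h.py:
```python
RC,RA=np.array([.547,-.2915]),-.106
HA=-.107; HK={'L':(.5536,.333),'M':(.5354,.164),'R':(.5172,-.005)}
def rot(a): return np.array([[np.cos(a),-np.sin(a)],[np.sin(a),np.cos(a)]])
def rack(x,y,z): return np.r_[RC+rot(RA)@[x,y],z]
def hook(n,x,y,z): return np.r_[np.array(HK[n])+rot(HA)@[x,y],z+.193]
def go(p,yaw):
    "row for tool down, tool y at world angle yaw (mod pi)"
    o=manip.get_obs();R0=R.from_quat(o['ee_rot'])
    y=np.array([np.cos(yaw),np.sin(yaw),0])
    if y@R0.as_matrix()[:,1]<0:y=-y
    z=np.array([0,0,-1.]);M=np.c_[np.cross(y,z),y,z]
    d=R0.inv().apply(np.array(p)-o['position']);r=(R0.inv()*R.from_matrix(M)).as_rotvec()
    print(' '.join(f'{v:.4f}' for v in [*r,*d]),' dist %.3f'%np.linalg.norm(d))
```

Run:
```python
from h import *
for z in(.30,.30,.134): go(rack(0,-.046,z),RA+np.pi/2)
print(rack(0,-.046,0))
for n in HK:
    for q in((-.006,0,.032),(0,0,0),(.048,0,0),(.075,0,.004)):
        print(n,q,proj('top',hook(n,*q)).round(1),proj('scene',hook(n,*q)).round(1))
```

```text
-0.0003 -0.0001 -0.2928 -0.6306 -0.7252 -0.0687  dist 0.963
-0.0003 -0.0001 -0.2928 -0.6306 -0.7252 -0.0687  dist 0.963
-0.0003 -0.0001 -0.2928 -0.6306 -0.7251 0.0973  dist 0.966
[ 0.54213313 -0.33724181  0.        ]
L (-0.006, 0, 0.032) [211.  193.3] [394.6 225.4]
L (0, 0, 0) [214.3 193.3] [392.1 232.8]
L (0.048, 0, 0) [216.4 176.5] [381.4 241.8]
L (0.075, 0, 0.004) [217.2 166.8] [375.4 246.2]
M (-0.006, 0, 0.032) [273.2 198.1] [354.1 194.2]
M (0, 0, 0) [274.8 197.9] [352.4 201.7]
M (0.048, 0, 0) [276.5 181. ] [341.8 209.6]
M (0.075, 0, 0.004) [277.3 171.2] [335.6 213.3]
R (-0.006, 0, 0.032) [336.4 202.9] [318.6 167. ]
R (0, 0, 0) [336.3 202.6] [317.6 174.5]
R (0.048, 0, 0) [337.5 185.5] [307.1 181.4]
R (0.075, 0, 0.004) [338.2 175.7] [300.9 184.5]
```

{"method": "jog_arm", "body": {
  "plan": [
    [0, 0, 0, 0, 0, -0.06, 0.6],
    [0, 0, 0, 0, 0, -0.06, 0.6]
  ]
}}

```text
clock: 0.55
position: [0.2433, 0.5777, 0.2964]
ee_rot: [0.198, 0.98, 0.004, 0.001]
ft_force: [-0.4, 0.3, -0.8]
grip_width: 0.613
grasp_force: 0.0
```

{"method": "jog_arm", "body": {
  "plan": [
    [0, 0, 0, 0, 0, 0, 0.6],
    [0, 0, 0, 0, 0, 0, 0.6]
  ]
}}

```text
clock: 0.8
position: [0.2425, 0.5755, 0.29]
ee_rot: [0.198, 0.98, -0.001, -0.0]
ft_force: [0.2, 0.2, -0.1]
grip_width: 0.599
grasp_force: 0.0
```

```bash
python3 -c "
from h import *
go(rack(0,-.046,.32),RA+np.pi/2)"
```

```text
-0.0019 -0.0002 -0.2928 -0.6305 -0.7248 -0.0285  dist 0.961
```

{"method": "jog_arm", "body": {
  "plan": [
    [0, 0, -0.293, -0.63, -0.725, -0.03, 0.6],
    [0, 0, -0.293, -0.63, -0.725, -0.03, 0.6],
    [0, 0, -0.293, -0.63, -0.725, -0.03, 0.6],
    [0, 0, -0.293, -0.63, -0.725, -0.03, 0.6],
    [0, 0, -0.293, -0.63, -0.725, -0.03, 0.6],
    [0, 0, -0.293, -0.63, -0.725, -0.03, 0.6],
    [0, 0, -0.293, -0.63, -0.725, -0.03, 0.6],
    [0, 0, -0.293, -0.63, -0.725, -0.03, 0.6],
    [0, 0, -0.293, -0.63, -0.725, -0.03, 0.6],
    [0, 0, -0.293, -0.63, -0.725, -0.03, 0.6],
    [0, 0, -0.293, -0.63, -0.725, -0.03, 0.6],
    [0, 0, -0.293, -0.63, -0.725, -0.03, 0.6],
    [0, 0, -0.293, -0.63, -0.725, -0.03, 0.6],
    [0, 0, -0.293, -0.63, -0.725, -0.03, 0.6],
    [0, 0, -0.293, -0.63, -0.725, -0.03, 0.6],
    [0, 0, -0.293, -0.63, -0.725, -0.03, 0.6],
    [0, 0, -0.293, -0.63, -0.725, -0.03, 0.6],
    [0, 0, -0.293, -0.63, -0.725, -0.03, 0.6],
    [0, 0, -0.293, -0.63, -0.725, -0.03, 0.6],
    [0, 0, -0.293, -0.63, -0.725, -0.03, 0.6]
  ]
}}

```text
clock: 3.3
position: [0.542, -0.3358, 0.3216]
ee_rot: [0.052, 0.999, 0.0, 0.0]
ft_force: [-0.0, -0.2, 0.1]
grip_width: 0.599
grasp_force: 0.0
```

```bash
python3 -c "
from h import *
go(rack(0,-.046,.134),RA+np.pi/2)
print(proj('top',[*manip.get_obs()['position']]))
crop('top',380,120,110,125,4,'a1')"
```

```text
0.0007 0.0008 0.0016 -0.0002 -0.0015 0.1876  dist 0.188
[470.21303097 180.41549049]
```

View pics/a1.png

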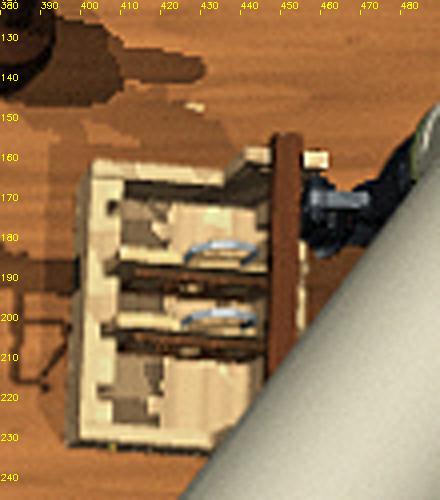

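The gripper is above the bar, and the arm hides its near end (cols 430+, rows 180+). I'm descending to grip.

{"method": "jog_arm", "body": {
  "plan": [
    [0, 0, 0.001, 0, -0.0015, 0.06, 0.6],
    [0, 0, 0.001, 0, -0.0015, 0.11, 0.6],
    [0, 0, 0.001, 0, -0.0015, 0.15, 0.6],
    [0, 0, 0.001, 0, -0.0015, 0.175, 0.6],
    [0, 0, 0.001, 0, -0.0015, 0.1876, 0.6],
    [0, 0, 0.001, 0, -0.0015, 0.1876, 0.6],
    [0, 0, 0.001, 0, -0.0015, 0.1876, 0.6]
  ],
  "grip_n": 40
}}

```text
clock: 4.22
position: [0.5421, -0.3386, 0.135]
ee_rot: [0.053, 0.999, -0.0, 0.001]
ft_force: [0.3, 0.1, 0.6]
grip_width: 0.602
grasp_force: 0.0
```

{"method": "jog_arm", "body": {
  "plan": [
    [0, 0, 0, 0, 0, 0, 0],
    [0, 0, 0, 0, 0, 0, 0],
    [0, 0, 0, 0, 0, 0, 0],
    [0, 0, 0, 0, 0, 0, 0],
    [0, 0, 0, 0, 0, 0, 0]
  ]
}}

```text
clock: 4.85
position: [0.542, -0.3385, 0.1345]
ee_rot: [0.053, 0.999, -0.0, 0.001]
ft_force: [-0.5, 0.9, 6.5]
grip_width: 0.221
grasp_force: 39.9
```

{"method": "jog_arm", "body": {
  "plan": [
    [0, 0, 0, 0, 0, -0.02, 0],
    [0, 0, 0, 0, 0, -0.05, 0],
    [0, 0, 0, 0, 0, -0.1, 0],
    [0, 0, 0, 0, 0, -0.15, 0],
    [0, 0, 0, 0, 0, -0.15, 0],
    [0, 0, 0, 0, 0, -0.15, 0]
  ]
}}

```text
clock: 5.6
position: [0.5414, -0.3381, 0.2837]
ee_rot: [0.053, 0.999, 0.0, -0.0]
ft_force: [1.1, 1.1, -1.1]
grip_width: 0.222
grasp_force: 39.2
```

```bash
python3 -c "
from h import *
go([.415,.11,.28],RA+np.pi/2)"
```

```text
0.0004 -0.0001 -0.0009 0.1734 0.4321 0.0039  dist 0.466
```

{"method": "jog_arm", "body": {
  "plan": [
    [0, 0, 0, 0.06, 0, -0.03, 0],
    [0, 0, 0, 0.12, 0, -0.03, 0],
    [0, 0, 0, 0.1734, 0.4321, -0.03, 0],
    [0, 0, 0, 0.1734, 0.4321, -0.03, 0],
    [0, 0, 0, 0.1734, 0.4321, -0.03, 0],
    [0, 0, 0, 0.1734, 0.4321, -0.03, 0],
    [0, 0, 0, 0.1734, 0.4321, -0.03, 0],
    [0, 0, 0, 0.1734, 0.4321, -0.03, 0],
    [0, 0, 0, 0.1734, 0.4321, -0.03, 0],
    [0, 0, 0, 0.1734, 0.4321, -0.03, 0],
    [0, 0, 0, 0.1734, 0.4321, -0.03, 0],
    [0, 0, 0, 0.1734, 0.4321, -0.03, 0]
  ]
}}

```text
clock: 7.1
position: [0.4153, 0.1086, 0.3134]
ee_rot: [0.054, 0.999, -0.0, -0.0]
ft_force: [-0.6, -0.2, -1.6]
grip_width: 0.222
grasp_force: 39.5
```

```bash
python3 -c "
from h import *
go([.415,.11,.03],RA+np.pi/2)
crop('scene',300,110,150,110,5,'a2')"
```

```text
-0.0001 -0.0005 -0.0030 0.0003 0.0014 0.2834  dist 0.283
```

View pics/a2.png

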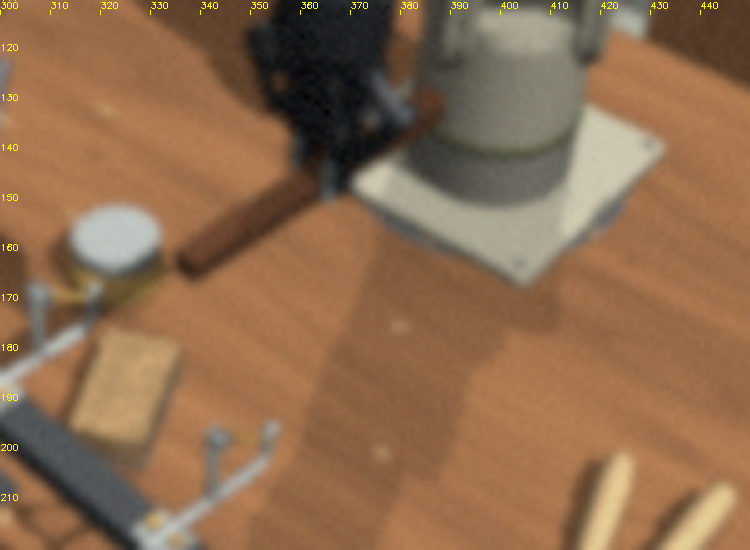

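The bar is held level over clear bench, from px (337,163) to (386,131). I'm lowering it.

{"method": "jog_arm", "body": {
  "plan": [
    [0, 0, 0, 0, 0.001, 0.06, 0],
    [0, 0, 0, 0, 0.001, 0.12, 0],
    [0, 0, 0, 0, 0.001, 0.18, 0],
    [0, 0, 0, 0, 0.001, 0.24, 0],
    [0, 0, 0, 0, 0.001, 0.28, 0],
    [0, 0, 0, 0, 0.001, 0.3, 0],
    [0, 0, 0, 0, 0.001, 0.309, 0],
    [0, 0, 0, 0, 0.001, 0.3105, 0],
    [0, 0, 0, 0, 0.001, 0.3105, 0]
  ]
}}

```text
clock: 8.28
position: [0.416, 0.111, 0.004]
ee_rot: [0.054, 0.999, 0.0, 0.001]
ft_force: [-0.7, -0.4, -1.0]
grip_width: 0.226
grasp_force: 39.5
```

{"method": "jog_arm", "body": {
  "plan": [
    [0, 0, 0, 0, 0, 0, 0],
    [0, 0, 0, 0, 0, 0, 0]
  ]
}}

```text
clock: 8.52
position: [0.4156, 0.1111, 0.0037]
ee_rot: [0.053, 0.999, 0.0, 0.0]
ft_force: [-1.1, 0.1, -1.1]
grip_width: 0.229
grasp_force: 39.5
```

Release it just above the bench and go up; then compute the panel grasp.

{"method": "jog_arm", "body": {
  "plan": [
    [0, 0, 0, 0, 0, 0.001, 0.3],
    [0, 0, 0, 0, 0, 0.001, 0.4],
    [0, 0, 0, 0, 0, 0.001, 0.5],
    [0, 0, 0, 0, 0, 0.001, 0.5],
    [0, 0, 0, 0, 0, -0.03, 0.5],
    [0, 0, 0, 0, 0, -0.09, 0.5],
    [0, 0, 0, 0, 0, -0.15, 0.5],
    [0, 0, 0, 0, 0, -0.21, 0.5],
    [0, 0, 0, 0, 0, -0.27, 0.5],
    [0, 0, 0, 0, 0, -0.33, 0.5],
    [0, 0, 0, 0, 0, -0.33, 0.5],
    [0, 0, 0, 0, 0, -0.33, 0.5]
  ]
}}

```text
clock: 10.02
position: [0.4151, 0.1108, 0.3327]
ee_rot: [0.053, 0.999, -0.0, -0.0]
ft_force: [-0.7, 0.5, -0.8]
grip_width: 0.498
grasp_force: 0.0
```

```bash
python3 -c "
from h import *
go(rack(-.024,-.054,.33),RA);go(rack(-.024,.054,.33),RA);print(manip.get_obs()['joint_pos'])"
```

```text
-0.0005 -0.0003 1.5700 -0.1500 -0.4399 0.0027  dist 0.465
-0.0005 -0.0003 1.5700 -0.1499 -0.3319 0.0026  dist 0.364
[-0.78100456 -0.17462213  0.36164032  1.78086556  0.06146043  1.52481226
  1.03676539]
```

{"method": "jog_arm", "body": {
  "plan": [
    [0, 0, 1.57, -0.15, -0.44, 0.003, 0.4],
    [0, 0, 1.57, -0.15, -0.44, 0.003, 0.4],
    [0, 0, 1.57, -0.15, -0.44, 0.003, 0.4],
    [0, 0, 1.57, -0.15, -0.44, 0.003, 0.4],
    [0, 0, 1.57, -0.15, -0.44, 0.003, 0.4],
    [0, 0, 1.57, -0.15, -0.44, 0.003, 0.4],
    [0, 0, 1.57, -0.15, -0.44, 0.003, 0.4],
    [0, 0, 1.57, -0.15, -0.44, 0.003, 0.4],
    [0, 0, 1.57, -0.15, -0.44, 0.003, 0.4],
    [0, 0, 1.57, -0.15, -0.44, 0.003, 0.4],
    [0, 0, 1.57, -0.15, -0.44, 0.003, 0.4],
    [0, 0, 1.57, -0.15, -0.44, 0.003, 0.4]
  ]
}}

```text
clock: 11.52
position: [0.5176, -0.3421, 0.3301]
ee_rot: [0.743, 0.669, 0.0, -0.0]
ft_force: [0.1, -0.5, -0.0]
grip_width: 0.4
grasp_force: 0.0
```

```bash
python3 -c "
from h import *
go(rack(-.024,-.054,.105),RA);print(manip.get_obs()['joint_pos'])"
```

```text
0.0001 -0.0007 0.0016 -0.0007 -0.0001 0.2251  dist 0.225
[-0.17094429  0.39557356  0.95397682  1.34749185 -0.32037653  1.558149
  0.64460428]
```

{"method": "jog_arm", "body": {
  "plan": [
    [0, 0, 0.001, 0.0005, 0, 0.06, 0.4],
    [0, 0, 0.001, 0.0005, 0, 0.12, 0.4],
    [0, 0, 0.001, 0.0005, 0, 0.16, 0.4],
    [0, 0, 0.001, 0.0005, 0, 0.19, 0.4],
    [0, 0, 0.001, 0.0005, 0, 0.21, 0.4],
    [0, 0, 0.001, 0.0005, 0, 0.224, 0.4],
    [0, 0, 0.001, 0.0005, 0, 0.224, 0.4]
  ],
  "grip_n": 80
}}

```text
clock: 12.4
position: [0.5176, -0.3419, 0.1059]
ee_rot: [0.744, 0.668, -0.0, -0.0]
ft_force: [-0.3, -0.0, -0.0]
grip_width: 0.401
grasp_force: 0.0
```

{"method": "jog_arm", "body": {
  "plan": [
    [0, 0, 0, 0, 0, 0, 0],
    [0, 0, 0, 0, 0, 0, 0],
    [0, 0, 0, 0, 0, 0, 0],
    [0, 0, 0, 0, 0, 0, 0],
    [0, 0, 0, 0, 0, 0, 0]
  ]
}}

```text
clock: 13.02
position: [0.5184, -0.3427, 0.1074]
ee_rot: [0.744, 0.668, 0.0, 0.001]
ft_force: [0.8, -0.1, 6.4]
grip_width: 0.099
grasp_force: 80.0
```

```bash
python3 -c "
from h import *
print(go(rack(-.024,-.054,.106),RA))
crop('scene',230,110,70,90,6,'a3')"
```

```text
0.0023 0.0008 -0.0010 -0.0000 -0.0010 0.0014  dist 0.002
None
```

View pics/a3.png

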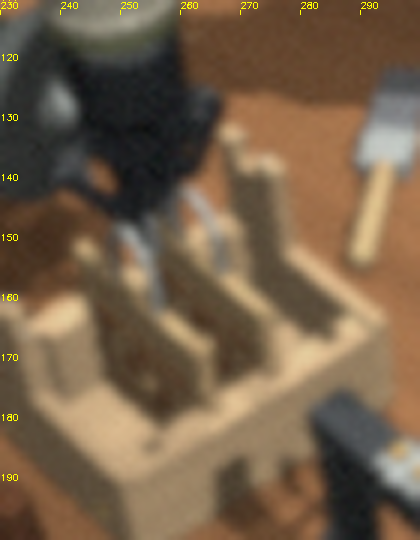

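The panel is gripped (0.099 opening) and its loop at (262,145) is clear of the gripper body. I'm lifting straight up.

{"method": "jog_arm", "body": {
  "plan": [
    [0, 0, 0, 0, 0, -0.01, 0],
    [0, 0, 0, 0, 0, -0.03, 0],
    [0, 0, 0, 0, 0, -0.06, 0],
    [0, 0, 0, 0, 0, -0.1, 0],
    [0, 0, 0, 0, 0, -0.15, 0],
    [0, 0, 0, 0, 0, -0.2, 0],
    [0, 0, 0, 0, 0, -0.22, 0],
    [0, 0, 0, 0, 0, -0.22, 0],
    [0, 0, 0, 0, 0, -0.22, 0]
  ]
}}

```text
clock: 14.2
position: [0.517, -0.3419, 0.3253]
ee_rot: [0.744, 0.668, -0.0, -0.001]
ft_force: [-0.3, 0.7, -1.2]
grip_width: 0.097
grasp_force: 79.2
```

```bash
python3 -c "
from h import *
p=hook('L',-.12,-.054,.15)
go([p[0],p[1],.32],HA);go([.40,-.15,.325],HA)
print(manip.get_obs()['joint_pos'])
crop('scene',220,60,100,130,4,'a4')"
```

```text
-0.0015 -0.0008 -0.0003 0.6209 -0.1559 0.0061  dist 0.640
-0.0015 -0.0008 -0.0003 0.1782 -0.1369 0.0007  dist 0.225
[-0.17393962  0.39674721  0.95540233  1.35700279 -0.32080784  1.55018807
  0.64298919]
```

View pics/a4.png

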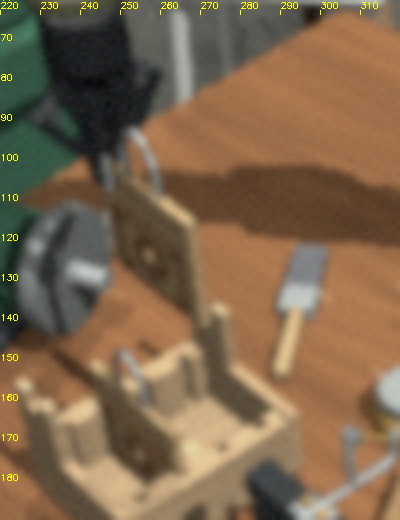

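The panel is clear of the rack and upright (loop peak px (252,92)). I'm carrying it in front of the rail to the left hook.

{"method": "jog_arm", "body": {
  "plan": [
    [0, 0, 0, 0.17, -0.137, 0, 0],
    [0, 0, 0, 0.17, -0.137, 0, 0],
    [0, 0, 0, 0.17, -0.137, 0, 0],
    [0, 0, 0, 0.18, -0.137, 0, 0],
    [0, 0, 0, 0.24, -0.14, 0, 0],
    [0, 0, 0, 0.62, -0.156, 0, 0],
    [0, 0, 0, 0.62, -0.156, 0, 0],
    [0, 0, 0, 0.62, -0.156, 0, 0],
    [0, 0, 0, 0.62, -0.156, 0, 0],
    [0, 0, 0, 0.62, -0.156, 0, 0],
    [0, 0, 0, 0.62, -0.156, 0, 0],
    [0, 0, 0, 0.62, -0.156, 0, 0],
    [0, 0, 0, 0.62, -0.156, 0, 0],
    [0, 0, 0, 0.62, -0.156, 0, 0],
    [0, 0, 0, 0.62, -0.156, 0, 0]
  ]
}}

```text
clock: 16.12
position: [0.429, 0.2897, 0.3265]
ee_rot: [0.745, 0.668, 0.0, -0.0]
ft_force: [0.3, -1.3, -2.0]
grip_width: 0.1
grasp_force: 79.1
```

```bash
python3 -c "
from h import *
go(hook('L',-.045,-.054,.048-.0776),HA)"
```

```text
0.0002 -0.0005 -0.0019 0.0024 0.0742 0.1631  dist 0.179
```

{"method": "jog_arm", "body": {
  "plan": [
    [0, 0, 0, 0.0024, 0.04, 0.03, 0],
    [0, 0, 0, 0.0024, 0.074, 0.06, 0],
    [0, 0, 0, 0.0024, 0.074, 0.1, 0],
    [0, 0, 0, 0.0024, 0.074, 0.14, 0],
    [0, 0, 0, 0.0024, 0.074, 0.1625, 0],
    [0, 0, 0, 0.0024, 0.074, 0.1625, 0],
    [0, 0, 0, 0.0024, 0.074, 0.1625, 0]
  ]
}}

```text
clock: 17.0
position: [0.5032, 0.2855, 0.1652]
ee_rot: [0.744, 0.668, 0.001, 0.0]
ft_force: [-0.3, 0.2, -0.8]
grip_width: 0.098
grasp_force: 79.0
```

Run:
```python
from h import *
go(hook('L',-.045,-.054,.048-.0776),HA)
a=manip.camera('scene');b=manip.camera('top')
k=np.zeros((600,800,3),np.uint8)
for i,(im,u0,v0) in enumerate(((a,365,185),(b,180,145))):
    c=cv2.resize(im[v0:v0+65,u0:u0+65],(400,400),interpolation=cv2.INTER_CUBIC)
    for t in range(0,65,10):
        cv2.putText(c,str(u0+t),(int(t*6.15),8),0,.3,(0,255,255));cv2.putText(c,str(v0+t),(0,int(t*6.15)+4),0,.3,(0,255,255))
    k[:400,400*i:400*i+400]=c
cv2.imwrite('pics/a5.png',k[:400])
o=manip.get_obs()['position']
P=hook('L',-.045,0,.048)
for n in('scene','top'): print(n,'loop pred',proj(n,P),'nose',proj(n,hook('L',-.006,0,.032)),proj(n,hook('L',-.045,-.022,.025)),proj(n,hook('L',-.045,.022,.025)))
```

```text
0.0014 -0.0014 -0.0006 -0.0014 0.0000 0.0018  dist 0.002
scene loop pred [403.84108996 215.01068951] nose [394.64667312 225.38492869] [397.28497728 215.59011729] [408.4216726  223.94092774]
top loop pred [207.55389369 206.65351039] nose [210.96102423 193.33990917] [217.8827822  208.56176342] [201.9851205  207.31435609]
```

View pics/a5.png

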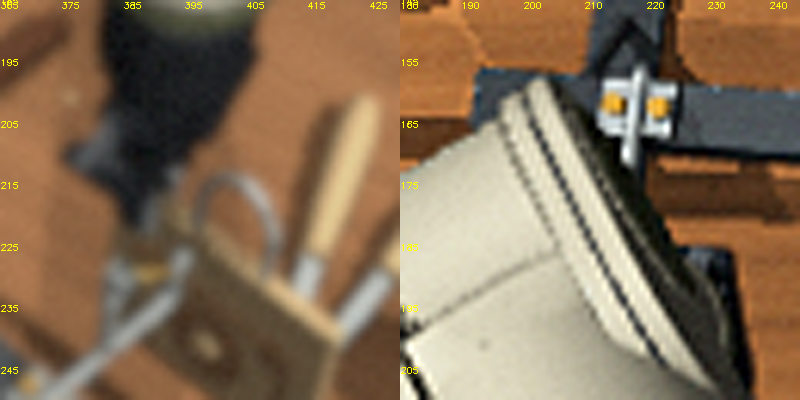

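The scene view shows the loop (peak about (402,213), legs near (397.5,220) and (409,227)) squarely in front of the nose at (394.8,226). I'll check the legs numerically for sideways error.

Run:
```python
from h import *
im=manip.camera('scene').astype(int)
sat=im.max(2)-im.min(2)
o=manip.get_obs()['position']
q=rot(HA).T@(o[:2]-HK['L']);print('tcp in hook',q,o[2]-.193)
L0=hook('L',q[0],q[1]+.054,0)
for v in range(212,230):print(v,sat[v,392:414])
for y in(-.022,.022):
    for z in(.025,.015,.005):
        print(y,z,proj('scene',hook('L',q[0],q[1]+.054+y,z+o[2]-.193+.0776-.048)))
```

```text
tcp in hook [-0.04508417 -0.05235361] -0.027894763862305744
212 [ 4  2 11 38 58 67 71 69 63 57 54 62 67 74 80 84 85 87 88 87 82 74]
213 [ 1  7 19 46 64 65 60 51 41 34 33 36 45 55 67 79 86 86 89 87 80 68]
214 [ 3 13 32 54 62 56 43 32 30 29 25 22 23 29 44 64 82 86 88 85 76 64]
215 [10 21 42 58 60 43 26 32 40 46 47 36 23 18 27 44 68 85 88 83 72 60]
216 [23 28 44 58 56 34 29 43 57 66 65 57 42 24 17 27 54 78 88 82 68 56]
217 [34 38 47 58 50 29 29 51 65 72 72 74 65 44 23 20 39 69 86 84 69 57]
218 [39 43 51 56 46 28 31 54 68 71 72 76 75 65 40 23 32 57 79 82 69 58]
219 [42 44 51 51 36 24 35 58 69 70 69 75 78 79 59 31 26 44 68 73 65 57]
220 [37 45 48 47 31 23 39 56 67 69 69 74 78 81 72 40 23 33 54 63 60 54]
221 [35 42 45 46 33 30 45 59 67 68 71 73 77 81 75 51 25 24 43 54 53 51]
222 [32 37 42 43 37 37 49 61 67 69 69 74 76 79 80 61 28 19 33 45 51 50]
223 [32 33 36 36 39 40 45 55 61 66 68 71 74 77 79 65 33 20 30 42 48 47]
224 [32 28 25 27 30 37 43 52 58 63 65 69 72 78 79 67 36 18 30 42 47 46]
225 [27 19 13 15 23 34 40 48 54 58 62 65 68 77 76 63 31 21 30 43 48 42]
226 [24 10  6 10 19 31 34 39 47 51 58 62 64 69 69 55 30 23 37 46 43 29]
227 [26 10  6  8 19 28 32 35 37 44 54 60 61 63 62 46 30 33 48 52 36 19]
228 [37 16  7 14 24 32 34 32 36 39 48 53 58 62 57 40 30 42 56 51 31 11]
229 [41 18 13 19 31 36 37 33 36 34 37 44 53 59 58 42 36 52 57 50 25  8]
-0.022 0.025 [397.7824601  215.53618986]
-0.022 0.015 [397.37642712 217.5572534 ]
-0.022 0.005 [396.97518075 219.55300967]
0.022 0.025 [408.94684402 223.90033883]
0.022 0.015 [408.46142745 225.90329996]
0.022 0.005 [407.98186063 227.88066443]
```

Legs match the prediction to under 1 mm. I'm going forward over the nose, slowly, then checking force.

{"method": "jog_arm", "body": {
  "plan": [
    [0, 0, 0, -0.0025, 0, 0.003, 0],
    [0, 0, 0, -0.0025, 0.01, 0.003, 0],
    [0, 0, 0, -0.0025, 0.02, 0.003, 0],
    [0, 0, 0, -0.0025, 0.03, 0.003, 0],
    [0, 0, 0, -0.0025, 0.04, 0.003, 0],
    [0, 0, 0, -0.0025, 0.05, 0.003, 0],
    [0, 0, 0, -0.0025, 0.055, 0.003, 0],
    [0, 0, 0, -0.0025, 0.055, 0.003, 0]
  ]
}}

```text
clock: 18.15
position: [0.5572, 0.2769, 0.1606]
ee_rot: [0.744, 0.668, -0.0, 0.0]
ft_force: [0.6, 0.5, -0.6]
grip_width: 0.098
grasp_force: 79.1
```

Run:
```python
from h import *
o=manip.get_obs()['position'];q=rot(HA).T@(o[:2]-HK['L']);print('loop in hook',q+[0,.054],o[2]-.193+.0776)
```

```text
loop in hook [ 0.00960594 -0.00134213] 0.045178944648835845
```

{"method": "jog_arm", "body": {
  "plan": [
    [0, 0, 0, 0, 0, 0.008, 0],
    [0, 0, 0, 0, 0, 0.014, 0],
    [0, 0, 0, 0, 0, 0.02, 0],
    [0, 0, 0, 0, 0, 0.024, 0]
  ]
}}

```text
clock: 18.65
position: [0.5566, 0.2771, 0.136]
ee_rot: [0.744, 0.668, -0.0, -0.0]
ft_force: [0.3, 0.2, -0.5]
grip_width: 0.094
grasp_force: 79.1
```

{"method": "jog_arm", "body": {
  "plan": [
    [0, 0, 0, 0, 0, 0.004, 0],
    [0, 0, 0, 0, 0, 0.008, 0],
    [0, 0, 0, 0, 0, 0.011, 0],
    [0, 0, 0, 0, 0, 0.0115, 0],
    [0, 0, 0, 0, 0, 0.0115, 0]
  ]
}}

```text
clock: 19.27
position: [0.5574, 0.2772, 0.1256]
ee_rot: [0.744, 0.668, 0.0, 0.0]
ft_force: [2.0, 0.9, 0.0]
grip_width: 0.096
grasp_force: 79.4
```

```bash
python3 - <<'E'
from h import *
o=manip.get_obs()['position'];q=rot(HA).T@(o[:2]-HK['L']);print('loop in hook',q+[0,.054],o[2]-.193+.0776)
crop('scene',360,185,65,65,6,'a6')
E
```

```text
loop in hook [ 0.00968946 -0.00104299] 0.01015853075487988
```

View pics/a6.png

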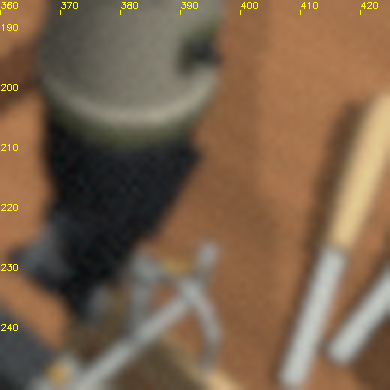

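The loop hangs on the hook rod at about (391,232), and the orange latch shows at (383–390,229). I'll press 2 mm further and measure the latch against a shut reference.

{"method": "jog_arm", "body": {
  "plan": [
    [0, 0, 0, 0, 0, 0.002, 0],
    [0, 0, 0, 0, 0, 0.002, 0],
    [0, 0, 0, 0, 0, 0.002, 0]
  ]
}}

```text
clock: 19.7
position: [0.5579, 0.2779, 0.1243]
ee_rot: [0.744, 0.668, 0.002, 0.0]
ft_force: [3.3, 1.9, 4.9]
grip_width: 0.095
grasp_force: 80.1
```

Run:
```python
from h import *
a=manip.camera('scene').astype(int)
print('loop pred',proj('scene',hook('L',.0097,-.001,.009)))
for n in 'LMR':
    def lt(t):
        x,z=-.035,-.029;c,s=np.cos(t),np.sin(t);return (.042+x*c-z*s,0,.057+x*s+z*c)
    h,t0,t4=[proj('scene',hook(n,*q)) for q in((.042,0,.057),lt(0),lt(.4))]
    u0,v0=(int(i) for i in h-[6,6]);r=a[v0:v0+22,u0:u0+24];m=(r[...,2]-r[...,0]>95)&(r[...,1]-r[...,0]>55)
    ys,xs=np.nonzero(m);print(n,'hinge',h.round(1),'shut',t0.round(1),'open.4',t4.round(1),'orange',len(xs),xs.min()+u0,xs.max()+u0,(xs.mean()+u0).round(1),ys.min()+v0,ys.max()+v0,(ys.mean()+v0).round(1)) if len(xs) else print(n,h,t0,t4)
```

```text
loop pred [390.04647251 232.66870428]
L [384.70552764 229.30025738] [391.60986452 228.59690583] [388.05509651 233.47706298]
M [343.47768272 196.83596564] [351.18402962 197.16840541] [347.93697708 201.78200189]
R hinge [307.6 168.6] shut [315.8 169.7] open.4 [312.8 174.1] orange 7 322 324 323.1 166 168 167.3
```

Latch lies on the shut line and the loop rests on the rod (4.9 N up). Release and retreat up.

{"method": "jog_arm", "body": {
  "plan": [
    [0, 0, 0, 0, 0, -0.002, 0],
    [0, 0, 0, 0, 0, -0.002, 0],
    [0, 0, 0, 0, 0, -0.002, 0.2],
    [0, 0, 0, 0, 0, -0.002, 0.4],
    [0, 0, 0, 0, 0, -0.002, 0.4],
    [0, 0, 0, 0, 0, -0.002, 0.4],
    [0, 0, 0, 0, 0, -0.03, 0.4],
    [0, 0, 0, 0, 0, -0.08, 0.4],
    [0, 0, 0, 0, 0, -0.14, 0.4],
    [0, 0, 0, 0, 0, -0.2, 0.4],
    [0, 0, 0, 0, 0, -0.2, 0.4]
  ]
}}

```text
clock: 21.12
position: [0.5586, 0.2775, 0.3288]
ee_rot: [0.744, 0.668, 0.004, 0.001]
ft_force: [1.0, -0.7, -1.1]
grip_width: 0.398
grasp_force: 0.0
```

```bash
python3 -c "
from h import *
crop('scene',345,175,80,100,5,'a7')
p=rack(.024,-.054,.325);go(p,RA);go([.44,.15,.325],RA)"
```

```text
0.0032 -0.0027 -0.0012 -0.6206 0.0742 -0.0009  dist 0.625
0.0032 -0.0027 -0.0012 -0.1391 -0.1035 -0.0002  dist 0.173
```

View pics/a7.png

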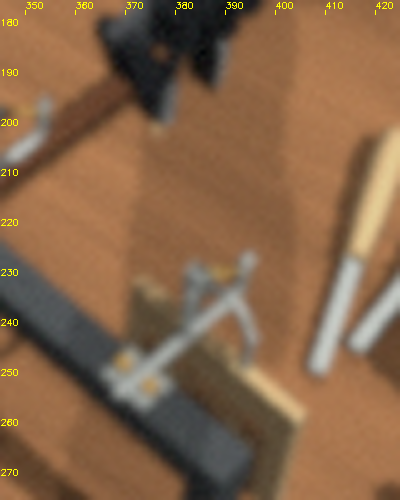

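Panel hangs freely on the left hook with the latch (388,230) shut. Now the second panel.

{"method": "jog_arm", "body": {
  "plan": [
    [0, 0, 0, -0.62, 0.074, 0, 0.4],
    [0, 0, 0, -0.62, 0.074, 0, 0.4],
    [0, 0, 0, -0.62, 0.074, 0, 0.4],
    [0, 0, 0, -0.62, 0.074, 0, 0.4],
    [0, 0, 0, -0.62, 0.074, 0, 0.4],
    [0, 0, 0, -0.62, 0.074, 0, 0.4],
    [0, 0, 0, -0.62, 0.074, 0, 0.4],
    [0, 0, 0, -0.62, 0.074, 0, 0.4],
    [0, 0, 0, -0.62, 0.074, 0, 0.4],
    [0, 0, 0, -0.62, 0.074, 0, 0.4],
    [0, 0, 0, -0.62, 0.074, 0, 0.4],
    [0, 0, 0, -0.62, 0.074, 0, 0.4],
    [0, 0, 0, -0.62, 0.074, 0, 0.4],
    [0, 0, 0, -0.62, 0.074, 0, 0.4]
  ]
}}

```text
clock: 22.92
position: [0.5649, -0.3458, 0.3232]
ee_rot: [0.743, 0.669, 0.0, -0.0]
ft_force: [0.0, 0.7, 0.3]
grip_width: 0.396
grasp_force: 0.0
```

```bash
python3 -c "
from h import *
go(rack(.024,-.054,.106),RA)"
```

```text
0.0004 -0.0007 0.0011 -0.0020 0.0003 0.2172  dist 0.217
```

{"method": "jog_arm", "body": {
  "plan": [
    [0, 0, 0.001, -0.001, 0, 0.06, 0.4],
    [0, 0, 0.001, -0.001, 0, 0.12, 0.4],
    [0, 0, 0.001, -0.001, 0, 0.16, 0.4],
    [0, 0, 0.001, -0.001, 0, 0.19, 0.4],
    [0, 0, 0.001, -0.001, 0, 0.205, 0.4],
    [0, 0, 0.001, -0.001, 0, 0.217, 0.4],
    [0, 0, 0.001, -0.001, 0, 0.217, 0.4],
    [0, 0, 0.001, -0.001, 0, 0.217, 0.4]
  ],
  "grip_n": 80
}}

```text
clock: 23.92
position: [0.5647, -0.3486, 0.1073]
ee_rot: [0.744, 0.668, 0.0, 0.001]
ft_force: [0.1, 0.5, 0.0]
grip_width: 0.394
grasp_force: 0.0
```

{"method": "jog_arm", "body": {
  "plan": [
    [0, 0, 0, 0, 0, 0, 0],
    [0, 0, 0, 0, 0, 0, 0],
    [0, 0, 0, 0, 0, 0, 0],
    [0, 0, 0, 0, 0, 0, 0],
    [0, 0, 0, 0, 0, 0, 0]
  ]
}}

```text
clock: 24.55
position: [0.5651, -0.3486, 0.1071]
ee_rot: [0.744, 0.668, 0.001, 0.001]
ft_force: [3.8, -1.8, 6.1]
grip_width: 0.096
grasp_force: 80.2
```

```bash
python3 -c "
from h import *
o=manip.get_obs()['position'];print(rot(RA).T@(o[:2]-RC))"
```

```text
[ 0.02406798 -0.05483969]
```

{"method": "jog_arm", "body": {
  "plan": [
    [0, 0, 0, 0, 0, -0.01, 0],
    [0, 0, 0, 0, 0, -0.03, 0],
    [0, 0, 0, 0, 0, -0.06, 0],
    [0, 0, 0, 0, 0, -0.1, 0],
    [0, 0, 0, 0, 0, -0.15, 0],
    [0, 0, 0, 0, 0, -0.2, 0],
    [0, 0, 0, 0, 0, -0.22, 0],
    [0, 0, 0, 0, 0, -0.22, 0],
    [0, 0, 0, 0, 0, -0.22, 0]
  ]
}}

```text
clock: 25.68
position: [0.5637, -0.3478, 0.3241]
ee_rot: [0.744, 0.668, -0.0, -0.002]
ft_force: [-1.0, 0.1, -1.7]
grip_width: 0.097
grasp_force: 79.2
```

```bash
python3 -c "
from h import *
p=hook('R',-.12,-.054,.15)
go([p[0],p[1],.32],HA);go([.40,-.2,.325],HA)"
```

```text
-0.0029 -0.0013 -0.0011 0.2816 -0.2031 0.0051  dist 0.347
-0.0029 -0.0013 -0.0011 0.1293 -0.1787 -0.0002  dist 0.221
```

{"method": "jog_arm", "body": {
  "plan": [
    [0, 0, 0, 0.13, -0.179, 0, 0],
    [0, 0, 0, 0.13, -0.179, 0, 0],
    [0, 0, 0, 0.13, -0.179, 0, 0],
    [0, 0, 0, 0.13, -0.179, 0, 0],
    [0, 0, 0, 0.17, -0.19, 0, 0],
    [0, 0, 0, 0.28, -0.203, 0, 0],
    [0, 0, 0, 0.28, -0.203, 0, 0],
    [0, 0, 0, 0.28, -0.203, 0, 0],
    [0, 0, 0, 0.28, -0.203, 0, 0],
    [0, 0, 0, 0.28, -0.203, 0, 0]
  ]
}}

```text
clock: 26.92
position: [0.3924, -0.049, 0.3257]
ee_rot: [0.745, 0.667, -0.0, -0.0]
ft_force: [0.1, -0.1, -1.2]
grip_width: 0.098
grasp_force: 79.1
```

```bash
python3 -c "
from h import *
go(hook('R',-.045,-.056,.046-.0776),HA)"
```

```text
-0.0009 0.0001 -0.0028 0.0013 0.0745 0.1642  dist 0.180
```

{"method": "jog_arm", "body": {
  "plan": [
    [0, 0, -0.002, 0.0013, 0.04, 0.03, 0],
    [0, 0, -0.002, 0.0013, 0.074, 0.06, 0],
    [0, 0, -0.002, 0.0013, 0.074, 0.1, 0],
    [0, 0, -0.002, 0.0013, 0.074, 0.14, 0],
    [0, 0, -0.002, 0.0013, 0.074, 0.164, 0],
    [0, 0, -0.002, 0.0013, 0.074, 0.164, 0],
    [0, 0, -0.002, 0.0013, 0.074, 0.164, 0]
  ]
}}

```text
clock: 27.8
position: [0.4669, -0.0552, 0.1633]
ee_rot: [0.744, 0.668, 0.0, 0.0]
ft_force: [-0.1, 0.4, -1.7]
grip_width: 0.099
grasp_force: 79.2
```

Run:
```python
from h import *
o=manip.get_obs()['position'];q=rot(HA).T@(o[:2]-HK['R']);print('loop in hook',q+[0,.0548],o[2]-.193+.0776)
dz=o[2]-.193+.0776
for y in(-.022,.022):
    for z in(.025,.01,-.005): print(y,proj('scene',hook('R',q[0],q[1]+.0548+y,z+dz-.048)).round(1))
crop('scene',285,130,70,75,6,'a8')
print(proj('scene',hook('R',-.006,0,.032)))
```

```text
loop in hook [-0.04465972 -0.00044613] 0.047863437399934844
-0.022 [322.7 159.9]
-0.022 [322.7 163. ]
-0.022 [322.8 166. ]
0.022 [331.2 166.3]
0.022 [331.3 169.4]
0.022 [331.3 172.4]
[318.62288464 167.01284422]
```

View pics/a8.png

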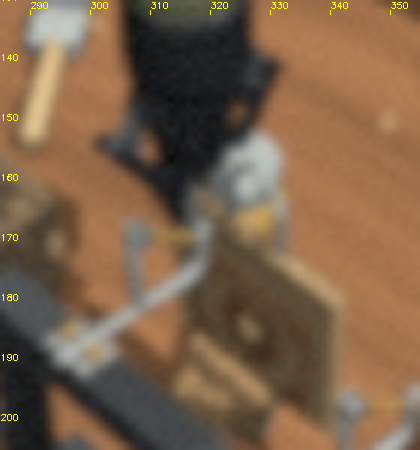

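The nose at (318.5,168) and the loop's right leg at (331,166) match prediction; the wax tin lies behind the loop. Going on over the nose.

{"method": "jog_arm", "body": {
  "plan": [
    [0, 0, 0, 0.0007, 0, 0.0015, 0],
    [0, 0, 0, 0.0007, 0.01, 0.0015, 0],
    [0, 0, 0, 0.0007, 0.02, 0.0015, 0],
    [0, 0, 0, 0.0007, 0.03, 0.0015, 0],
    [0, 0, 0, 0.0007, 0.04, 0.0015, 0],
    [0, 0, 0, 0.0007, 0.05, 0.0015, 0],
    [0, 0, 0, 0.0007, 0.055, 0.0015, 0],
    [0, 0, 0, 0.0007, 0.055, 0.0015, 0]
  ]
}}

```text
clock: 28.85
position: [0.5212, -0.0599, 0.1605]
ee_rot: [0.744, 0.669, -0.0, -0.0]
ft_force: [-0.7, 0.0, -2.0]
grip_width: 0.102
grasp_force: 79.2
```

Run:
```python
from h import *
o=manip.get_obs()['position'];q=rot(HA).T@(o[:2]-HK['R']);print('loop in hook',q+[0,.0548],o[2]-.193+.0776)
```

```text
loop in hook [0.00985848 0.00063476] 0.045145320773447684
```

{"method": "jog_arm", "body": {
  "plan": [
    [0, 0, 0, 0, 0, 0.008, 0],
    [0, 0, 0, 0, 0, 0.014, 0],
    [0, 0, 0, 0, 0, 0.02, 0],
    [0, 0, 0, 0, 0, 0.024, 0]
  ]
}}

```text
clock: 29.35
position: [0.5207, -0.0597, 0.1361]
ee_rot: [0.744, 0.669, -0.0, -0.0]
ft_force: [-1.9, -1.0, -0.6]
grip_width: 0.097
grasp_force: 79.4
```

{"method": "jog_arm", "body": {
  "plan": [
    [0, 0, 0, 0, 0, 0.004, 0],
    [0, 0, 0, 0, 0, 0.008, 0],
    [0, 0, 0, 0, 0, 0.011, 0],
    [0, 0, 0, 0, 0, 0.0125, 0],
    [0, 0, 0, 0, 0, 0.0125, 0]
  ]
}}

```text
clock: 29.98
position: [0.5211, -0.0598, 0.1241]
ee_rot: [0.744, 0.669, 0.0, -0.0]
ft_force: [0.8, 0.3, -1.6]
grip_width: 0.095
grasp_force: 79.3
```

```bash
python3 - <<'E'
from h import *
o=manip.get_obs()['position'];q=rot(HA).T@(o[:2]-HK['R']);print('loop in hook',q+[0,.0548],o[2]-.193+.0776)
crop('scene',285,140,60,65,6,'a9')
E
```

```text
loop in hook [0.0096885  0.00071834] 0.008731272397784262
```

View pics/a9.png

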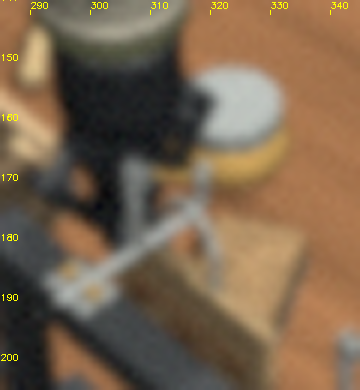

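The loop peak sits at the hook bottom (317,175) and the orange latch is level at (313,169), shut. Release.

{"method": "jog_arm", "body": {
  "plan": [
    [0, 0, 0, 0, 0, 0.001, 0],
    [0, 0, 0, 0, 0, 0.001, 0],
    [0, 0, 0, 0, 0, 0.001, 0.2],
    [0, 0, 0, 0, 0, 0.001, 0.4],
    [0, 0, 0, 0, 0, 0.001, 0.4],
    [0, 0, 0, 0, 0, 0.001, 0.4],
    [0, 0, 0, 0, 0, -0.03, 0.4],
    [0, 0, 0, 0, 0, -0.08, 0.4],
    [0, 0, 0, 0, 0, -0.14, 0.4],
    [0, 0, 0, 0, 0, -0.2, 0.4],
    [0, 0, 0, 0, 0, -0.2, 0.4]
  ]
}}

```text
clock: 31.4
position: [0.5228, -0.0602, 0.3289]
ee_rot: [0.744, 0.669, 0.003, 0.002]
ft_force: [0.4, -0.7, -1.5]
grip_width: 0.397
grasp_force: 0.0
```

```bash
python3 -c "
from h import *
go([.47,-.30,.36],RA+np.pi/2)"
```

```text
0.0046 -0.0074 1.5705 -0.2440 -0.0268 -0.0317  dist 0.248
```

{"method": "jog_arm", "body": {
  "plan": [
    [0, 0, -1.57, -0.244, -0.027, -0.03, 0.6],
    [0, 0, -1.57, -0.244, -0.027, -0.03, 0.6],
    [0, 0, -1.57, -0.244, -0.027, -0.03, 0.6],
    [0, 0, -1.57, -0.244, -0.027, -0.03, 0.6],
    [0, 0, -1.57, -0.244, -0.027, -0.03, 0.6],
    [0, 0, -1.57, -0.244, -0.027, -0.03, 0.6],
    [0, 0, -1.57, -0.244, -0.027, -0.03, 0.6],
    [0, 0, -1.57, -0.244, -0.027, -0.03, 0.6],
    [0, 0, -1.57, -0.244, -0.027, -0.03, 0.6],
    [0, 0, -1.57, -0.244, -0.027, -0.03, 0.6]
  ]
}}

```text
clock: 32.65
position: [0.4682, -0.2995, 0.3534]
ee_rot: [0.054, 0.999, 0.0, -0.001]
ft_force: [0.0, -0.6, -0.4]
grip_width: 0.604
grasp_force: 0.0
```

Run:
```python
from h import *
a=manip.camera('top');b=manip.camera('scene')
k=np.zeros((600,800,3),np.uint8)
def pan(im,u0,v0,w,h,s,x,y):
    c=cv2.resize(im[v0:v0+h,u0:u0+w],None,fx=s,fy=s,interpolation=cv2.INTER_CUBIC)
    for t in range(0,w,20): cv2.putText(c,str(u0+t),(t*s,8),0,.3,(0,255,255))
    for t in range(0,h,20): cv2.putText(c,str(v0+t),(0,t*s+4),0,.3,(0,255,255))
    k[y:y+h*s,x:x+w*s]=c
pan(a,180,140,260,180,2,0,0);pan(b,270,140,160,140,2,0,310+0) if 0 else pan(b,270,140,160,115,2,0,365);pan(a,230,210,90,85,3,525,0)
cv2.imwrite('pics/b1.png',k)
print(proj('top',[.415,.111,.01]),proj('scene',[.415,.111,.01]))
im=a.astype(int);bl,g,r=im[...,0],im[...,1],im[...,2]
print(a[250,285:310].tolist())
```

```text
[299.08758426 245.08234844] [359.58580304 207.75667566]
[[55, 105, 165], [59, 107, 165], [58, 104, 165], [53, 102, 168], [58, 106, 168], [62, 109, 167], [56, 106, 164], [55, 106, 166], [47, 99, 157], [55, 103, 160], [49, 98, 155], [53, 100, 158], [54, 100, 158], [57, 105, 161], [55, 99, 165], [55, 102, 160], [48, 96, 155], [50, 96, 153], [47, 100, 158], [48, 85, 139], [32, 61, 100], [22, 42, 81], [26, 47, 86], [30, 52, 88], [26, 46, 88]]
```

View pics/b1.png

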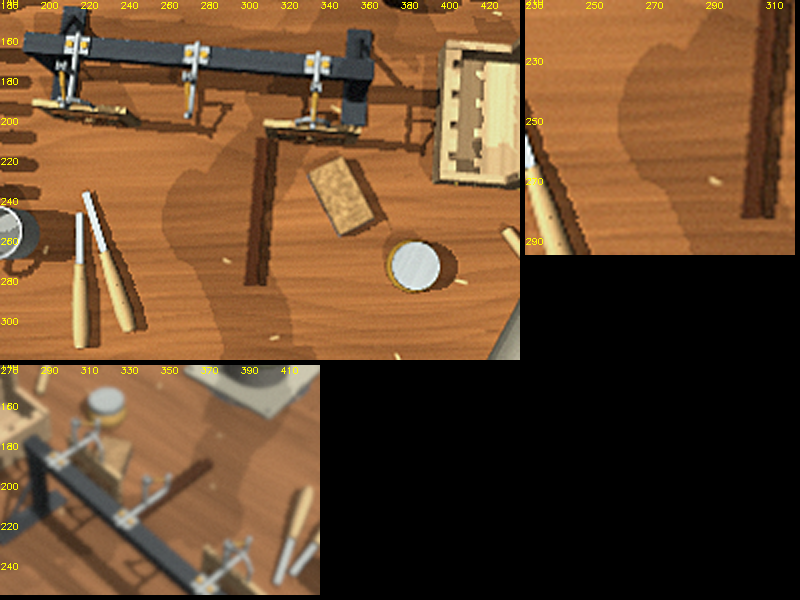

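Both panels hang with latches shut and the rack is empty. The bar was nudged: in the top view it now lies from about (311,209) to (305,282), with a shadow on its right side. I'll measure it in both views.

Run:
```python
from h import *
a=manip.camera('top');b=manip.camera('scene')
for v in(215,230,245,260,275):print(v,[tuple(int(x) for x in a[v,u][::-1]) for u in range(300,320)])
for u in (304,308):print(u,[(v,int(a[v,u,2])) for v in range(276,290)])
print([(v,int(a[v,311,2])) for v in range(203,215)])
for u in(360,365,370):print(u,[(v,*(int(x) for x in b[v,u][::-1])) for v in range(188,215)])
```

```text
215 [(141, 86, 47), (143, 85, 44), (151, 99, 56), (148, 92, 52), (150, 95, 48), (155, 99, 55), (157, 99, 56), (137, 84, 47), (91, 51, 29), (83, 49, 28), (91, 51, 30), (92, 50, 25), (103, 59, 36), (69, 42, 25), (55, 36, 18), (71, 44, 22), (72, 47, 25), (68, 43, 22), (61, 38, 19), (128, 79, 45)]
230 [(157, 100, 49), (164, 106, 58), (155, 93, 51), (160, 101, 55), (158, 101, 50), (165, 103, 53), (129, 81, 41), (81, 43, 23), (91, 55, 37), (93, 55, 32), (97, 54, 35), (104, 62, 38), (69, 37, 18), (54, 35, 20), (76, 48, 29), (78, 52, 27), (76, 49, 24), (74, 45, 27), (127, 77, 43), (166, 107, 61)]
245 [(160, 102, 56), (154, 96, 51), (158, 99, 52), (159, 97, 53), (160, 100, 54), (121, 74, 38), (85, 48, 23), (93, 54, 33), (91, 50, 28), (88, 51, 28), (95, 52, 28), (75, 43, 22), (62, 38, 15), (78, 52, 26), (91, 58, 32), (91, 56, 30), (165, 103, 56), (203, 131, 66), (201, 130, 73), (195, 125, 66)]
260 [(160, 104, 57), (161, 101, 58), (169, 111, 62), (141, 88, 46), (103, 57, 35), (82, 49, 27), (84, 46, 25), (92, 51, 29), (95, 54, 36), (80, 49, 29), (64, 37, 22), (74, 43, 26), (72, 39, 15), (76, 48,
[... 1813 characters left out ...]
, 106, 70), (208, 150, 104, 70), (209, 151, 107, 72), (210, 150, 105, 71), (211, 148, 101, 69), (212, 142, 99, 64), (213, 142, 98, 65), (214, 142, 99, 68)]
370 [(188, 96, 63, 44), (189, 89, 59, 42), (190, 89, 58, 41), (191, 86, 55, 39), (192, 83, 53, 35), (193, 80, 52, 33), (194, 80, 54, 36), (195, 94, 65, 43), (196, 116, 81, 55), (197, 129, 90, 61), (198, 134, 94, 63), (199, 138, 96, 64), (200, 138, 98, 65), (201, 136, 95, 62), (202, 136, 95, 65), (203, 138, 97, 66), (204, 141, 98, 66), (205, 145, 102, 69), (206, 142, 98, 65), (207, 145, 100, 67), (208, 150, 104, 69), (209, 152, 107, 71), (210, 153, 107, 72), (211, 152, 106, 71), (212, 149, 105, 70), (213, 146, 102, 68), (214, 141, 98, 65)]
```

Run:
```python
from h import *
u=np.array([310,309.1,308,306.4,305.1]);v=np.array([215,230,245,260,275.])
P=np.array([onz('top',*q,.02)[:2] for q in zip(u,v)])
k=np.polyfit(P[:,0],P[:,1],1);print('yaw',np.arctan(k[0]))
f=np.polyfit(v,u,1);e=[onz('top',np.polyval(f,w),w,.02) for w in(208.4,282.3)];c=(e[0]+e[1])/2
print(e,np.linalg.norm(e[0]-e[1]),'centre',c)
yaw=np.arctan(k[0]);print(proj('scene',[c[0],c[1],.02]))
for w in(-.01,.01): print([proj('scene',[c[0]+t*np.cos(yaw)-w*np.sin(yaw),c[1]+t*np.sin(yaw)+w*np.cos(yaw),.02]).round(1).tolist() for t in(-.1,-.06,-.02,.02)])
go([c[0],c[1],.34],yaw+np.pi/2)
```

```text
yaw -0.10713507327941518
[array([0.5290736 , 0.07103052, 0.02      ]), array([0.2992547, 0.095769 , 0.02     ])] 0.23114653032865976 centre [0.41416415 0.08339976 0.02      ]
[354.16443715 202.33106639]
[[370.2, 187.7], [363.2, 192.9], [356.0, 198.2], [348.6, 203.6]]
[[373.9, 190.5], [366.9, 195.7], [359.7, 201.1], [352.3, 206.6]]
0.0002 -0.0003 -0.0025 0.0957 0.3747 0.0140  dist 0.387
```

{"method": "jog_arm", "body": {
  "plan": [
    [0, 0, -0.002, 0.0957, 0.3747, 0.014, 0.6],
    [0, 0, -0.002, 0.0957, 0.3747, 0.014, 0.6],
    [0, 0, -0.002, 0.0957, 0.3747, 0.014, 0.6],
    [0, 0, -0.002, 0.0957, 0.3747, 0.014, 0.6],
    [0, 0, -0.002, 0.0957, 0.3747, 0.014, 0.6],
    [0, 0, -0.002, 0.0957, 0.3747, 0.014, 0.6],
    [0, 0, -0.002, 0.0957, 0.3747, 0.014, 0.6],
    [0, 0, -0.002, 0.0957, 0.3747, 0.014, 0.6],
    [0, 0, -0.002, 0.0957, 0.3747, 0.014, 0.6],
    [0, 0, -0.002, 0.0957, 0.3747, 0.014, 0.6]
  ],
  "grip_n": 40
}}

```text
clock: 34.1
position: [0.4135, 0.0819, 0.3403]
ee_rot: [0.054, 0.999, 0.0, 0.0]
ft_force: [-1.3, -0.8, -0.3]
grip_width: 0.601
grasp_force: 0.0
```

```bash
python3 -c "
from h import *
go([.4142,.0834,.003],-.107+np.pi/2)"
```

```text
0.0003 0.0001 -0.0005 -0.0005 0.0015 0.3373  dist 0.337
```

{"method": "jog_arm", "body": {
  "plan": [
    [0, 0, 0, -0.0005, 0.0015, 0.06, 0.6],
    [0, 0, 0, -0.0005, 0.0015, 0.12, 0.6],
    [0, 0, 0, -0.0005, 0.0015, 0.18, 0.6],
    [0, 0, 0, -0.0005, 0.0015, 0.24, 0.6],
    [0, 0, 0, -0.0005, 0.0015, 0.29, 0.6],
    [0, 0, 0, -0.0005, 0.0015, 0.32, 0.6],
    [0, 0, 0, -0.0005, 0.0015, 0.336, 0.6],
    [0, 0, 0, -0.0005, 0.0015, 0.3365, 0.6],
    [0, 0, 0, -0.0005, 0.0015, 0.3365, 0.6]
  ]
}}

```text
clock: 35.22
position: [0.4145, 0.0844, 0.0044]
ee_rot: [0.053, 0.999, 0.0, 0.0]
ft_force: [-0.1, 0.3, 1.1]
grip_width: 0.602
grasp_force: 0.0
```

{"method": "jog_arm", "body": {
  "plan": [
    [0, 0, 0, 0, 0, 0, 0],
    [0, 0, 0, 0, 0, 0, 0],
    [0, 0, 0, 0, 0, 0, 0],
    [0, 0, 0, 0, 0, 0, 0],
    [0, 0, 0, 0, 0, 0, 0],
    [0, 0, 0, 0, 0, 0, 0]
  ]
}}

```text
clock: 35.98
position: [0.4145, 0.0849, 0.0045]
ee_rot: [0.052, 0.999, 0.0, 0.001]
ft_force: [-0.9, -0.4, 5.9]
grip_width: 0.22
grasp_force: 39.5
```

```bash
python3 -c "
from h import *
print(tool([.38,.12,.007]))"
```

```text
[ 0.038   0.0313 -0.0025]
```

{"method": "jog_arm", "body": {
  "plan": [
    [0, 0, 0, 0, 0, -0.0035, 0],
    [0, 0, 0, 0.015, 0.01, -0.0035, 0],
    [0, 0, 0, 0.025, 0.03, -0.0035, 0],
    [0, 0, 0, 0.025, 0.03, -0.0035, 0],
    [0, 0, 0, 0.025, 0.03, -0.03, 0],
    [0, 0, 0, 0.025, 0.03, -0.09, 0],
    [0, 0, 0, 0.025, 0.03, -0.15, 0],
    [0, 0, 0, 0.025, 0.03, -0.21, 0],
    [0, 0, 0, 0.025, 0.03, -0.27, 0],
    [0, 0, 0, 0.025, 0.03, -0.33, 0],
    [0, 0, 0, 0.025, 0.03, -0.33, 0],
    [0, 0, 0, 0.025, 0.03, -0.33, 0]
  ]
}}

```text
clock: 37.48
position: [0.3921, 0.1165, 0.3332]
ee_rot: [0.053, 0.999, -0.0, -0.0]
ft_force: [0.1, 0.3, -0.6]
grip_width: 0.223
grasp_force: 39.4
```

```bash
python3 -c "
from h import *
p=rack(0,-.046,.335);go(p,RA+np.pi/2)"
```

```text
-0.0000 -0.0005 0.0006 -0.1970 -0.4354 -0.0018  dist 0.478
```

{"method": "jog_arm", "body": {
  "plan": [
    [0, 0, 0, -0.197, -0.4354, -0.002, 0],
    [0, 0, 0, -0.197, -0.4354, -0.002, 0],
    [0, 0, 0, -0.197, -0.4354, -0.002, 0],
    [0, 0, 0, -0.197, -0.4354, -0.002, 0],
    [0, 0, 0, -0.197, -0.4354, -0.002, 0],
    [0, 0, 0, -0.197, -0.4354, -0.002, 0],
    [0, 0, 0, -0.197, -0.4354, -0.002, 0],
    [0, 0, 0, -0.197, -0.4354, -0.002, 0],
    [0, 0, 0, -0.197, -0.4354, -0.002, 0],
    [0, 0, 0, -0.197, -0.4354, -0.002, 0],
    [0, 0, 0, -0.197, -0.4354, -0.002, 0],
    [0, 0, 0, -0.197, -0.4354, -0.002, 0]
  ]
}}

```text
clock: 38.98
position: [0.5426, -0.3355, 0.336]
ee_rot: [0.052, 0.999, 0.0, 0.0]
ft_force: [0.3, -0.5, -0.5]
grip_width: 0.223
grasp_force: 39.5
```

```bash
python3 -c "
from h import *
o=manip.get_obs()['position'];print(rot(RA).T@(o[:2]-RC))
go(rack(0,-.047,.165),RA+np.pi/2)"
```

```text
[ 0.00031636 -0.04426123]
0.0007 0.0007 0.0026 0.0004 -0.0029 0.1710  dist 0.171
```

{"method": "jog_arm", "body": {
  "plan": [
    [0, 0, 0.0025, 0.0004, -0.0029, 0.06, 0],
    [0, 0, 0.0025, 0.0004, -0.0029, 0.11, 0],
    [0, 0, 0.0025, 0.0004, -0.0029, 0.15, 0],
    [0, 0, 0.0025, 0.0004, -0.0029, 0.171, 0],
    [0, 0, 0.0025, 0.0004, -0.0029, 0.171, 0],
    [0, 0, 0.0025, 0.0004, -0.0029, 0.171, 0]
  ]
}}

```text
clock: 39.72
position: [0.5424, -0.3395, 0.1661]
ee_rot: [0.053, 0.999, -0.0, 0.001]
ft_force: [-0.2, 0.1, 0.0]
grip_width: 0.223
grasp_force: 39.5
```

Run:
```python
from h import *
go(np.r_[.542,-.3385,.1375],RA+np.pi/2)
crop('scene',215,110,90,90,6,'b2')
```

```text
-0.0004 0.0018 -0.0009 0.0005 0.0009 0.0286  dist 0.029
```

View pics/b2.png

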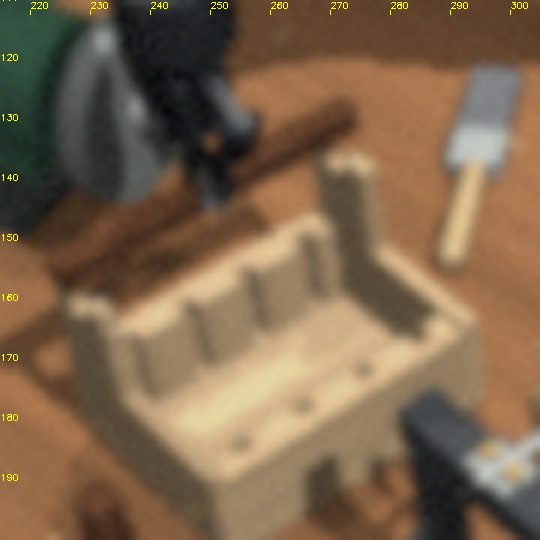

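The bar is level above both posts (ends near (225,153) and (272,129)), so I'm lowering it into the notches.

{"method": "jog_arm", "body": {
  "plan": [
    [0, 0, 0, 0.0005, 0.0009, 0.008, 0],
    [0, 0, 0, 0.0005, 0.0009, 0.014, 0],
    [0, 0, 0, 0.0005, 0.0009, 0.02, 0],
    [0, 0, 0, 0.0005, 0.0009, 0.025, 0],
    [0, 0, 0, 0.0005, 0.0009, 0.028, 0],
    [0, 0, 0, 0.0005, 0.0009, 0.028, 0]
  ]
}}

```text
clock: 40.52
position: [0.5413, -0.3384, 0.1376]
ee_rot: [0.054, 0.999, 0.0, 0.0]
ft_force: [-5.4, 3.5, 9.7]
grip_width: 0.22
grasp_force: 40.8
```

{"method": "jog_arm", "body": {
  "plan": [
    [0, 0, 0, 0, 0, 0.001, 0],
    [0, 0, 0, 0, 0, 0.001, 0]
  ]
}}

```text
clock: 40.78
position: [0.5413, -0.3384, 0.1376]
ee_rot: [0.054, 0.999, 0.0, 0.0]
ft_force: [-7.3, 6.2, 17.1]
grip_width: 0.222
grasp_force: 41.8
```

Seated: it resists at the expected height of 0.143. Release and retreat.

{"method": "jog_arm", "body": {
  "plan": [
    [0, 0, 0, 0, 0, -0.001, 0],
    [0, 0, 0, 0, 0, -0.001, 0],
    [0, 0, 0, 0, 0, -0.001, 0.3],
    [0, 0, 0, 0, 0, -0.001, 0.5],
    [0, 0, 0, 0, 0, -0.001, 0.6],
    [0, 0, 0, 0, 0, -0.001, 0.6],
    [0, 0, 0, 0, 0, -0.03, 0.6],
    [0, 0, 0, 0, 0, -0.08, 0.6],
    [0, 0, 0, 0, 0, -0.14, 0.6],
    [0, 0, 0, 0, 0, -0.2, 0.6],
    [0, 0, 0, 0.06, 0.06, -0.22, 0.6],
    [0, 0, 0, 0.12, 0.06, -0.22, 0.6],
    [0, 0, 0, 0.12, 0.06, -0.22, 0.6]
  ]
}}

```text
clock: 42.4
position: [0.426, -0.2658, 0.3565]
ee_rot: [0.054, 0.999, 0.001, 0.001]
ft_force: [0.6, 0.4, 0.5]
grip_width: 0.598
grasp_force: 0.0
```

Run:
```python
from h import *
a=manip.camera('top');b=manip.camera('scene')
k=np.zeros((600,800,3),np.uint8)
def pan(im,u0,v0,w,h,s,x,y):
    k[y:y+h*s,x:x+w*s]=cv2.resize(im[v0:v0+h,u0:u0+w],None,fx=s,fy=s,interpolation=cv2.INTER_CUBIC)
pan(a,185,140,285,100,2,0,0);pan(b,215,110,200,150,3,0,205-60+5);k=k
cv2.imwrite('pics/b3.png',k)
for q in((116,-56,153),(116,-36,153),(-116,-36,153),(-116,-56,153)):
    P=rack(*[i/1e3 for i in q]);print(proj('top',P).round(1),proj('scene',P).round(1))
```

```text
[455.1 154.2] [224.  158.4]
[448.4 153.7] [226.8 161. ]
[446.3 232.7] [275.7 133.6]
[453.3 233.2] [272.7 131.3]
```

View pics/b3.png

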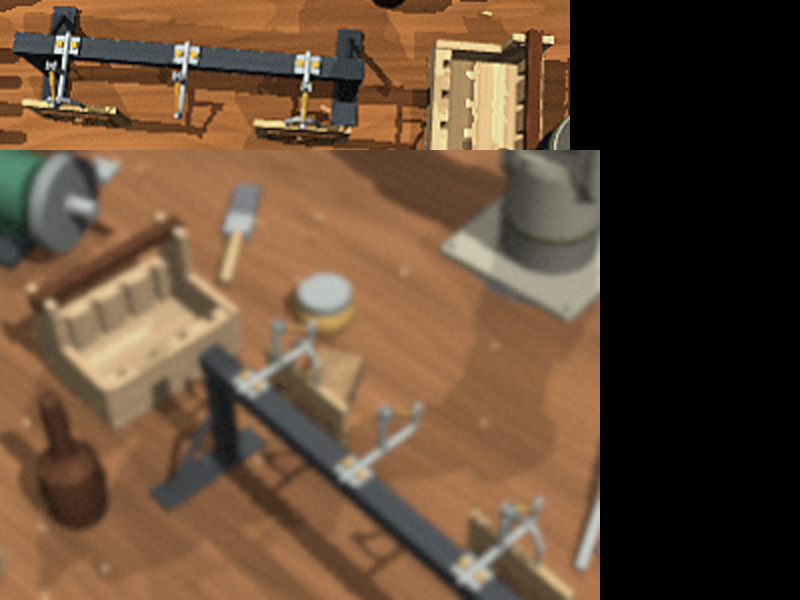

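The picture shows the bar in both notches (scene px about (226,159) to (275,134), as predicted), both panels hanging with latches shut, and the gripper clear. Handing in.

{"method": "jog_arm", "body": {
  "plan": [
    [0, 0, 0, 0, 0, 0, 0.6],
    [0, 0, 0, 0, 0, 0, 0.6],
    [0, 0, 0, 0, 0, 0, 0.6],
    [0, 0, 0, 0, 0, 0, 0.6]
  ],
  "lines": "1,1"
}}

```text
clock: 43.0
```

```bash
python3 -c "
from workcell import manip
print(manip.hand_in())"
```

```text
the job is handed in; nothing more can be done
None
```

I handed the job in at 43 s: both panels in the rack hang on the left and right hooks with the latches shut, and the bar is back in its two notches; the hand-in gave no verdict, so I'm judging by the last pictures.

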